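# Lock the measuring cup into the viscometer head

## Robot

A 7-joint arm with a two-finger parallel gripper is mounted at the origin on the work surface. World frame = base frame: x ahead of the robot, y to its left, z up, the work surface at z = 0. Lengths are in m, angles in rad, forces in N, time in s.
With the tool pointing down it reaches from about 0.4 to 0.85 m from the base axis. Payload 10.4 kg.
Tool frame: the origin (TCP) lies on the mounting face of the last link; the fingertips stand r.tips_ahead ahead of it and the grasp point (between the pads) lies 164 mm ahead of it (r.tips_ahead is the distance from the TCP to the fingertips, in m); z points along the fingers, y is the line along which they close (so a half turn about z gives the same grasp; the last joint's range is limited). The gripper opens to 87 mm and grips with 3 to 60 N. Pads are 19 mm wide; open, the fingers measure 117 mm over their backs; the gripper's body (75 mm by 190 mm) begins 51 mm behind the grasp point.
Start: joints at [1.098, 0.332, -0.065, 1.46, 0.022, 1.35, -0.088], TCP at [0.272, -0.563, 0.405] pointing down, gripper open.
Joint ranges: [-2.6, 2.6], [-0.5, 2.12], [-1.47, 1.34], [0.16, 2.42], [-1.27, 4.41], [0.06, 2.06], [-2.6, 2.6]. Speed limits (rad/s): [2.22, 2.22, 2.79, 2.79, 3.14, 3.14, 3.14].

## Interface

Orientations are given as a unit quaternion [x, y, z, w].
In Python, from bench import telemetry, imaging, job, r gives the robot as it stands.
- The arm moves only by the tool move_arm, never from a script. Its argument "steps" is a list of rows, each an object of numbers: "dx", "dy", "dz": the shift along the tool's x, y, z in cm; "spin": the turn about the tool's z in rad. In form: [{"dx": .., "dy": .., "dz": .., "spin": ..}, ...]. A call has 1 to 12 rows; each row shifts and turns the commanded pose from where the row before left it, along the tool's axes as they then stand; what a row does not reach is not made up. A row lasts 1/10 s, in which the tool goes at most 50 mm and 8.59 degrees, less where a joint would pass 70% of its speed; a pose out of reach is approached as far as the arm can. A call with a gripper value outside its range is refused whole. "claw" is the finger opening in cm, from 0 to 8.7, set as the call begins (left out, the last holds). The fingers move at their own pace and stop on an object; "squeeze" is the grip in N (left out, the last holds). Time passes only in rows, so rows that do not move let the fingers close. It gives the time, the measured TCP pose, the force, the opening and the grip force at its end, in the units of the state.
- telemetry.read_state(): the state, without advancing time (a new reading comes with each control period).
- imaging.camera(name): name is "scene" or "top"; returns a dict with "img" (384x512x3 uint8, red, green, blue), "camera_matrix" (3x3 intrinsics, pixels), "R" (3x3) and "t" (3): a world point X has camera coordinates R X + t. Camera axes: x right, y down, z forward; pixel columns grow to the right and rows downward; lengths in m; the calibration is good to about 2 mm. A picture is of the moment at which its call begins. There is no depth.
- job.close_job(): hands the job in; it is judged then, once.
The state is a dict: "time": time; "joint_positions": joint angles; "joint_vel": joint speeds; "joint_torque": joint torques, N m; "ee_pos": TCP position; "eef_rot": TCP orientation; "ft_force": force on the tool from outside, world axes, zero at the start; "torque": the same for the moment, N m; "width": finger opening in m; "grip_force": force on a finger pad.
Only numpy, scipy, OpenCV 4.12 (cv2) and the standard library are available. Lean on these libraries where they do the work, as an engineer would, in place of code of your own. Each camera call takes 0.05 s, during which the arm holds its last target. There are 200 camera calls.

## Task

Fit the steel measuring cup to the viscometer: pick it up by its handle, raise it over the hanging bob so that its three pins go up through the slots in the collar, then turn the handle towards the front of the head, pushed up against the sprung ring, until the pins drop into their notches and the cup is locked; let go. The collar is clamped by hand and never sits quite in line with the head, so find the slots and the stop by feel; do not force the cup or lean on the delicate bob, and leave the glassware where it stands.

Things in the scene. Friction and masses are not known exactly. Their poses are not given: they have to be found in the camera images.
- cup_rim (a point): Measuring cup: open steel cup, 50 mm outside and 45 mm inside diameter, 85 mm tall, about 300 g, loose on the bench. The point is the centre of its rim; z up along the cup, the handle points to -x. Three radial pins, 8 mm thick, stand out to 32.5 mm from the axis, centred 12 mm below the rim: one on the handle's side (-x), the others 120 degrees to either side.
- cup_grip (a point): Centre of the cup's grey grip, a level bar with flat upright sides, 64 mm long, 18 mm wide, 22 mm high, on an 11 mm thick steel stem. It lies 108 mm from the cup's axis along -x of the cup, 45 mm below the rim, 40 mm above the cup's underside. Axes as the cup's.
- mount (a point): Centre of the open underside of the steel collar below the viscometer head, on its upright axis; z up, -x to the front of the head. Collar: 78 mm outside, 54 mm bore, 32 mm tall. Three slots, each 12 mm wide, let the pins in when the handle is 50 degrees clockwise (seen from above) from the front: cup yaw = head yaw - 50 degrees, give or take 14, for the collar is clamped up to 14 degrees out of line.
- lamp (a point): Round lamp on the head's front face, 44 mm before the axis, 105 mm above the mount point; the handle points below it when locked (as far out of line as the collar). From the slots the cup turns 50 degrees counter-clockwise, seen from above, to lie above the notches; a solid stop follows 2 degrees later. Let down there, the pins drop 3 mm into the notches. A narrow rib outside the collar marks a slot, a broad one the lock.
- head: Viscometer head, origin and axes as the mount point; white casing 84 mm wide, from 32 to 150 mm above it, rounded to 42 mm radius about the axis in front, column 135 mm behind. Height of the cup's rim above the origin: pins stopped by the collar's underside if they miss the slots 8 mm; sprung ring met 21 mm; pins clear the ledges and the cup can turn 25 mm; pins strike a solid roof 27 mm; locked 22 mm.
- stand: The viscometer's base on the bench, origin at bench height below the collar's axis, axes as the head's: a 15 mm thick plate that reaches 65 mm in front of the axis and 75 mm to either side. The sprung ring in the collar pushes the cup down with 3 N when first met, 5 N where the pins clear the ledges, 6 N at the roof, 3.5 N when locked.
- bob_tip (a point): Lowest point of the bob, a steel cylinder of 32 mm diameter hanging on a thin shaft on the collar's axis; it ends 45 mm below the mount point.
- bob: The bob, hung in a delicate bearing; its origin is at the mount point.
- flask_mid (a point): Conical glass flask, 82 mm wide at the base, 140 mm tall; a bystander. The point is half-way up.
- reagent_mid (a point): Amber reagent bottle, 64 mm wide, 150 mm tall; a bystander. The point is half-way up.
- beaker_mid (a point): Glass beaker, 72 mm wide, 90 mm tall; a bystander. The point is half-way up.
There are look-alikes about, which are no part of the job. Leave any pink or red look-alike of the part that bears cup_rim alone.

How it is judged:
By the outcome, as a careful person would: the job done as asked, in the order asked, and still so for the second after the job is handed in, with the robot touching nothing.
It also fails if it takes over 72 s, if anything falls off the work surface, if the arm or the gripper's body presses on something with over 40 N, if the wrist force passes 120 N, or if a joint passes its speed limit or range.

## Working session

There is one attempt and no reset: what is moved stays moved. The work goes in short steps, Python scripts to look and compute and a tool call to move; the robot and the scene stay as the last step left them, time stands still between calls to the robot, and variables do not carry over. Pictures are saved under pics/ and viewed, at most 10 in all, crops included, and the job is handed in when it is done.

Besides the shell and the picture viewer there is one more tool, called as name(argument=value, ...), one argument or row to a line, values as JSON. move_arm: Moves the arm, as the interface text tells. Its arguments: {"type":"object","properties":{"steps":{"type":"array","items":{"type":"object","properties":{"dx":{"type":"number"},"dy":{"type":"number"},"dz":{"type":"number"},"spin":{"type":"number"}}}},"claw":{"type":"number"},"squeeze":{"type":"number"}},"required":["steps"]}

```bash
mkdir -p pics; cat > h.py <<'E'
import numpy as np, cv2
from bench import telemetry, imaging, job, r
from scipy.spatial.transform import Rotation as Ro
def cam(n):
    c=imaging.camera(n); return c['img'],np.array(c['camera_matrix']),np.array(c['R']),np.array(c['t'])
def ray(c,u,v):
    _,K,R,t=c; d=R.T@np.linalg.solve(K,[u,v,1]); return -R.T@t,d/np.linalg.norm(d)
def plane(c,u,v,z):
    o,d=ray(c,u,v); return o+d*(z-o[2])/d[2]
def tri(c1,p1,c2,p2):
    o1,d1=ray(c1,*p1);o2,d2=ray(c2,*p2)
    s=np.linalg.lstsq(np.c_[d1,-d2],o2-o1,rcond=None)[0]
    a=o1+s[0]*d1;b=o2+s[1]*d2; return (a+b)/2,np.linalg.norm(a-b)
def proj(c,X):
    _,K,R,t=c; p=K@(R@np.array(X)+t); return p[:2]/p[2]
E
python3 - <<'E'
from h import *
for n in ('scene','top'):
    c=cam(n); np.savez(f'{n}0.npz',*c)
    cv2.imwrite(f'pics/{n}0.png',cv2.resize(c[0][...,::-1],(800,600)))
    print(n,-c[2].T@c[3],c[2][2])
s=telemetry.read_state();print(s['time'],s['ee_pos'],s['eef_rot'],s['ft_force'],r.tips_ahead, Ro.from_quat(s['eef_rot']).as_matrix().round(3))
E
```

```text
scene [ 1.48131117 -0.23751015  1.07724316] [-0.71572618  0.20799789 -0.66668802]
top [0.4416054  0.0628407  1.48665784] [ 0.05601824  0.00544717 -0.99841489]
0.1 [ 0.27171006 -0.56271886  0.40405324] [ 9.74812524e-01  2.23025018e-01 -1.59566990e-04 -5.98959865e-04] [-0.31980538 -0.58223823 -0.30789639] 0.1822 [[ 0.901  0.435 -0.001]
 [ 0.435 -0.901  0.001]
 [-0.    -0.001 -1.   ]]
```

View pics/scene0.png

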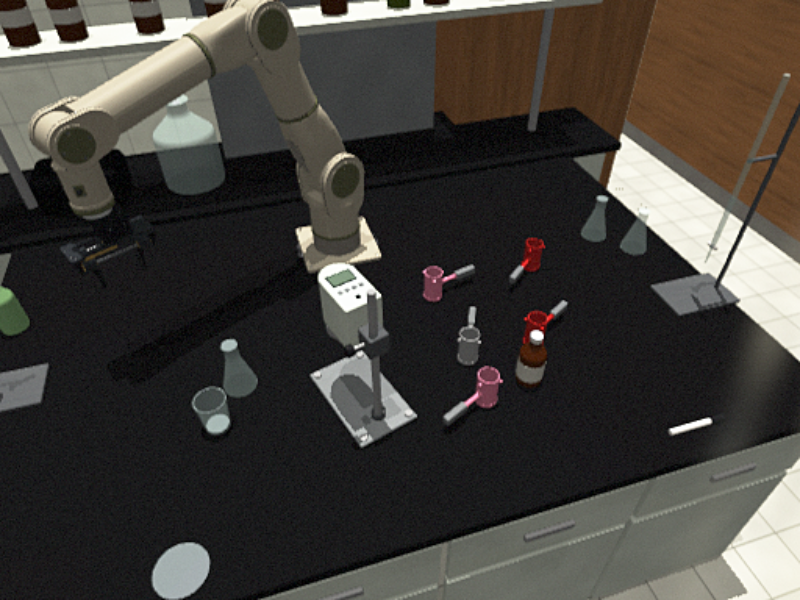

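View pics/top0.png

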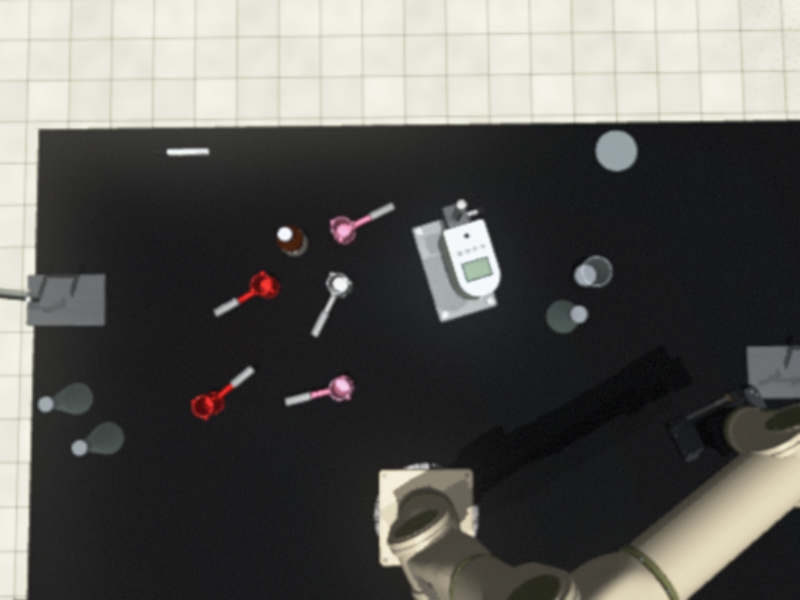

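Candidates for the cup in the top picture are grey (339,286), pinks (343,230) and (342,388), and reds (264,286) and (207,405). In the scene picture the grey one is at (468,345). I choose the grey steel one, whose handle end is at top (317,335). The viscometer is at top (470,258), with its front facing the robot. I'll check with a close crop.

```bash
python3 - <<'E'
from h import *
s=np.load('scene0.npz')['arr_0'][...,::-1];t=np.load('top0.npz')['arr_0'][...,::-1]
# scene crop x195..320,y160..290 ; top crop x190..325,y125..220
a=cv2.resize(s[160:290,195:320],None,fx=4.5,fy=4.5,interpolation=cv2.INTER_CUBIC)
cv2.imwrite('pics/sc.png',a)
b=cv2.resize(t[122:218,192:324],None,fx=6,fy=6,interpolation=cv2.INTER_CUBIC)
cv2.imwrite('pics/tc.png',b)
E
```

```text
(no output)
```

View pics/sc.png

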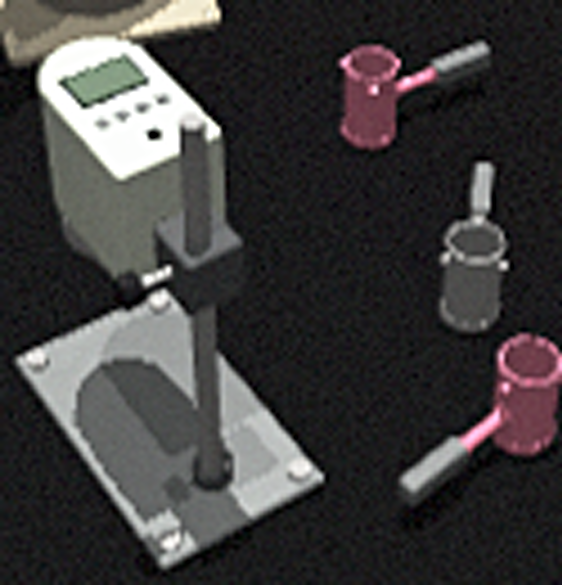

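View pics/tc.png

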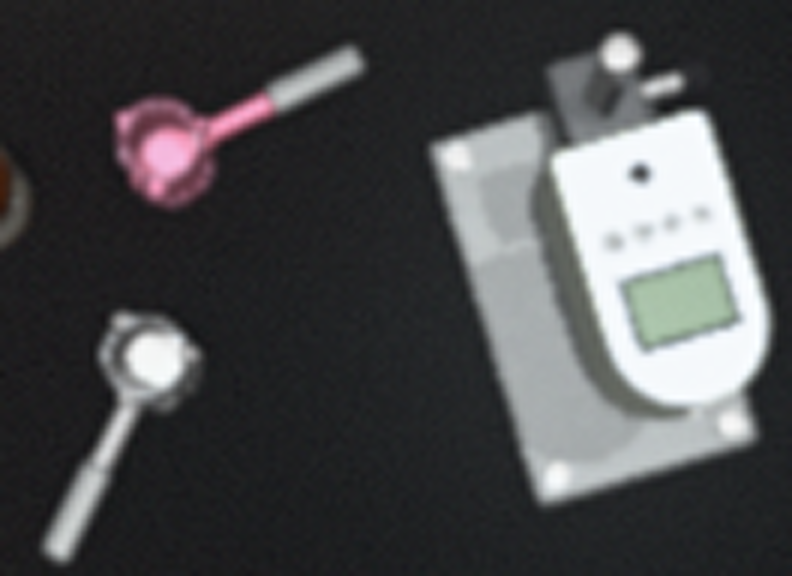

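The crops confirm the choice. The plain steel cup has its rim at scene crop (475,240) and top crop (150,360), with the grip end at (58,555). The white head with the LCD is clearly visible. Now the measurements.

```bash
cat > m.py <<'E'
from h import *
L=lambda n:[np.load(n+'0.npz')[f'arr_{i}'] for i in range(4)]
S=L('scene');T=L('top')
s=lambda u,v:((u+.5)/4.5-.5+195,(v+.5)/4.5-.5+160)
t=lambda u,v:((u+.5)/6-.5+192,(v+.5)/6-.5+122)
E
python3 - <<'E'
from m import *
P=[('rear+y',(220,135),(553,155)),('rear-y',(122,180),(708,112)),
('lcd r+',(150,80),(622,283)),('lcd r-',(78,108),(718,255)),('lcd f-',(62,82),(742,320)),('lcd f+',(132,57),(645,350)),('dot',(153,134),(640,173)),
('cuprim',(475,240),(150,361)),('grip',(482,190),(76,513)),('gripend',(485,165),(60,556)),('plate f-far',(0,0),(0,0)),
('screwR+',(300,470),(455,157)),('screwF+',(160,300),(553,477))]
for n,a,b in P:
    if a!=(0,0):
        X,e=tri(S,s(*a),T,t(*b)); print(n,X.round(4),round(e,4))
img=T[0]
m=cv2.inRange(img,(215,215,215),(255,255,255)); 
m[:, :260]=0
lcd=np.array([t(622,283),t(718,255),t(742,320),t(645,350)],np.int32); cv2.fillPoly(m,[lcd],255)
m=cv2.morphologyEx(m,cv2.MORPH_CLOSE,np.ones((7,7)))
m=cv2.morphologyEx(m,cv2.MORPH_OPEN,np.ones((5,5)))
c=max(cv2.findContours(m,0,cv2.CHAIN_APPROX_NONE)[0],key=cv2.contourArea)[:,0]
np.save('casing.npy',c); print(cv2.contourArea(c),c.min(0),c.max(0))
print('plate', [plane(T,*t(*q),.015).round(4) for q in((430,148),(543,505),(758,437))])
E
```

```text
rear+y [ 0.6554 -0.0289  0.3346] 0.0001
rear-y [ 0.6777 -0.1064  0.3342] 0.0066
lcd r+ [ 0.5879 -0.0621  0.3391] 0.0018
lcd r- [ 0.6015 -0.1145  0.3375] 0.0034
lcd f- [ 0.5684 -0.1227  0.3374] 0.0037
lcd f+ [ 0.5542 -0.0705  0.3366] 0.0081
dot [ 0.6447 -0.0733  0.3385] 0.0001
cuprim [0.5752 0.2084 0.0856] 0.0051
grip [0.4809 0.259  0.0456] 0.0016
gripend [0.454  0.2707 0.0498] 0.0056
screwR+ [0.7133 0.0105 0.0196] 0.0003
screwF+ [ 0.5013 -0.0505  0.0201] 0.0003
19141.0 [260   0] [511  78]
plate [array([0.7204, 0.0269, 0.015 ]), array([ 0.4832, -0.0442,  0.015 ]), array([ 0.5262, -0.186 ,  0.015 ])]
```

```bash
python3 - <<'E'
from m import *
from scipy.optimize import least_squares as ls
img=T[0].astype(int); m=(img.min(2)>185).astype(np.uint8)*255
m[:138]=0; m[:,:280]=0; m[:,322:]=0
cv2.fillPoly(m,[np.array([t(622,283),t(718,255),t(742,320),t(645,350)],np.int32)],255)
m=cv2.morphologyEx(m,cv2.MORPH_CLOSE,np.ones((5,5))); m=cv2.morphologyEx(m,cv2.MORPH_OPEN,np.ones((7,7)))
c=max(cv2.findContours(m,0,cv2.CHAIN_APPROX_NONE)[0],key=cv2.contourArea)[:,0]
print(cv2.contourArea(c),c.min(0),c.max(0))
W=np.array([plane(T,u,v,.336)[:2] for u,v in c])
# distance from half-infinite capsule of radius R: axis point a, yaw
def f(p,W):
    d=np.array([np.cos(p[2]),np.sin(p[2])]);q=W-p[:2];l=q@d;w=q@[-d[1],d[0]]
    return np.where(l<0,np.hypot(l,w),abs(w))-p[3],l
p=np.array([.567,-.096,.293,.041])
use=f(p,W)[1]<.075
o=ls(lambda p:f(p,W[use])[0],p,loss='soft_l1',f_scale=.001); print(o.x,np.degrees(o.x[2]),np.abs(o.fun).mean(), f(p,W)[1].max())
# cup / grip masks in top
g=(img.min(2)>90)&(img.max(2)-img.min(2)<25); m=np.zeros_like(m)
x0,y0=map(int,t(30,300));x1,y1=map(int,t(215,575)); m[y0:y1,x0:x1]=g[y0:y1,x0:x1]*255
w=np.argwhere(m)[:,::-1]; 
for z in (.085,.051):
  Q=np.array([plane(T,u,v,z)[:2] for u,v in w])
  if z==.085:
    R=Q[np.hypot(*(Q-[.575,.208]).T)<.045]; print('rim bbox',R.min(0),R.max(0))
  else:
    G=Q[(Q[:,0]<.510)]; ct,sz,an=cv2.minAreaRect(G.astype(np.float32)*1000); print('grip',ct,sz,an,cv2.fitLine(G.astype(np.float32),2,0,.01,.01).ravel())
E
```

```text
1201.5 [285 142] [318 196]
[ 0.54623484 -0.09922117  0.25247147  0.03930153] 14.465549530507804 0.003333170619972711 0.10383850789366186
rim bbox [0.53211024 0.17806409] [0.60397976 0.23463196]
grip (481.1801452636719, 257.325439453125) (18.971952438354492, 63.41286087036133) 63.11764144897461 [ 0.8935321  -0.44899932  0.4802082   0.25820708]
```

```bash
python3 - <<'E'
from m import *
from scipy.optimize import least_squares as ls
P=[(553,155),(575,250),(600,345),(625,385),(660,405),(690,408),(735,390),(768,345),(770,310),(740,210),(708,112)]
for z in(.334,.338):
  W=np.array([plane(T,*t(*q),z)[:2] for q in P])
  def f(p):
    d=np.array([np.cos(p[2]),np.sin(p[2])]);q=W-p[:2];l=q@d;w=q@[-d[1],d[0]]
    return np.where(l<0,np.hypot(l,w),abs(w))-p[3]
  o=ls(f,[.567,-.096,.293,.041],loss='soft_l1',f_scale=.001); print(z,o.x,np.degrees(o.x[2]),(o.fun*1e3).round(1))
C=[.567,-.096]
# gradient-based edge profile along centre line, at z=.336
g=cv2.cvtColor(T[0],cv2.COLOR_RGB2GRAY).astype(np.float32)
d=np.array([np.cos(.293),np.sin(.293)])
for k in(-.05,.0,.02,.04):
  pr=[]
  for a in np.arange(-.06,.061,.003):
    X=np.r_[C+(a*d if k==-.05 else k*d+a*np.array([-d[1],d[0]])),.336]
    u=proj(T,X); pr.append(int(cv2.getRectSubPix(g,(1,1),tuple(map(float,u)))[0,0]))
  print(k,pr)
E
```

```text
0.334 [ 0.56698082 -0.09514344  0.25599855  0.04388103] 14.66763673343248 [-2.3  0.1  0.9  0.3  0.2 -0.1 -0.8  0.7  1.   0.  -2. ]
0.338 [ 0.56654484 -0.09459549  0.25599685  0.04372793] 14.667538909398312 [-2.3  0.1  0.9  0.3  0.2 -0.1 -0.8  0.7  1.   0.  -2. ]
-0.05 [202, 213, 210, 194, 182, 188, 218, 241, 247, 247, 247, 247, 247, 247, 247, 247, 243, 201, 159, 169, 182, 184, 184, 185, 183, 183, 184, 184, 178, 167, 187, 229, 246, 248, 247, 245, 241, 233, 233, 245, 247]
0.0 [33, 34, 34, 33, 38, 71, 152, 234, 248, 247, 236, 188, 167, 173, 180, 182, 181, 181, 183, 183, 182, 182, 185, 182, 182, 184, 184, 174, 159, 176, 227, 247, 248, 239, 186, 117, 100, 96, 94, 107, 138]
0.02 [34, 35, 35, 34, 40, 80, 166, 240, 249, 249, 236, 188, 169, 175, 180, 181, 182, 182, 182, 182, 184, 183, 183, 183, 183, 184, 183, 175, 164, 186, 234, 248, 248, 241, 192, 122, 98, 96, 94, 103, 134]
0.04 [33, 34, 35, 34, 41, 85, 173, 241, 248, 248, 247, 247, 247, 248, 248, 248, 247, 248, 248, 248, 248, 248, 247, 248, 248, 248, 247, 248, 247, 247, 247, 248, 247, 239, 177, 116, 99, 96, 93, 102, 132]
```

Everything agrees:
- **Casing:** edges at ±42 mm about the axis (0.567, -0.096), yaw 16.8°, top at 0.336, so the mount is at z≈0.186.
- **Cup:** yaw -26.7°, grip at (0.481, 0.2575, 0.040), rim tri z 0.0856 (expected 0.085).

Now I'll plan the approach.

```bash
cat > g.py <<'E'
# usage: g.py x y z yaw_deg n  [x y z yaw n ...] -> rows for tool moves from the measured pose
import sys,json
from h import *
s=telemetry.read_state();M=Ro.from_quat(s['eef_rot']).as_matrix();p=np.array(s['ee_pos'])
yaw=np.arctan2(M[1,1],M[0,1]); print('now',s['time'],p.round(4),'yaw',np.degrees(yaw).round(2),'F',np.round(s['ft_force'],1),'T',np.round(s['torque'],2),'j7',round(s['joint_positions'][6],2),'w',round(s['width'],4),'g',round(s['grip_force'],1))
a=list(map(float,sys.argv[1:]))
for i in range(0,len(a),5):
    q=np.array(a[i:i+3]);ty=np.radians(a[i+3]);n=int(a[i+4]);dy=(ty-yaw)
    for k in range(n):
        d=(q-p)/(n-k); c,s_=np.cos(yaw),np.sin(yaw)  # tool y=(c,s,0), z down, x = y x z = (-s, c)... sign below
        X=np.cross([c,s_,0],[0,0,-1]); row=[d@X*100,d@[c,s_,0]*100,-d[2]*100,-dy/n]
        row=[round(row[0],1),round(row[1],1),round(row[2],1),round(row[3],3)]
        print(json.dumps(dict(zip(('dx','dy','dz','spin'),row))))
        p=p+(row[0]*X+row[1]*np.array([c,s_,0])+row[2]*np.array([0,0,-1]))/100; yaw-=row[3]
E
python3 g.py .44 -.15 .47 -2 11 .481 .2575 .32 63.3 11
```

```text
now 0.1 [ 0.2717 -0.5627  0.4041] yaw -64.23 F [-0.3 -0.6 -0.3] T [ 0.01 -0.06  0.05] j7 -0.09 w 0.0873 g 0.0
{"dx": 3.0, "dy": -2.7, "dz": -0.6, "spin": -0.099}
{"dx": 3.3, "dy": -2.4, "dz": -0.6, "spin": -0.099}
{"dx": 3.5, "dy": -2.1, "dz": -0.6, "spin": -0.099}
{"dx": 3.7, "dy": -1.7, "dz": -0.6, "spin": -0.099}
{"dx": 3.8, "dy": -1.3, "dz": -0.6, "spin": -0.099}
{"dx": 3.9, "dy": -1.0, "dz": -0.6, "spin": -0.099}
{"dx": 4.0, "dy": -0.6, "dz": -0.6, "spin": -0.099}
{"dx": 4.1, "dy": -0.2, "dz": -0.6, "spin": -0.099}
{"dx": 4.0, "dy": 0.3, "dz": -0.6, "spin": -0.099}
{"dx": 4.0, "dy": 0.6, "dz": -0.6, "spin": -0.099}
{"dx": 3.9, "dy": 1.0, "dz": -0.6, "spin": -0.099}
{"dx": 3.7, "dy": 0.3, "dz": 1.4, "spin": -0.103}
{"dx": 3.7, "dy": 0.6, "dz": 1.4, "spin": -0.103}
{"dx": 3.6, "dy": 1.0, "dz": 1.4, "spin": -0.103}
{"dx": 3.5, "dy": 1.4, "dz": 1.4, "spin": -0.103}
{"dx": 3.3, "dy": 1.7, "dz": 1.3, "spin": -0.103}
{"dx": 3.1, "dy": 2.1, "dz": 1.4, "spin": -0.103}
{"dx": 2.9, "dy": 2.4, "dz": 1.3, "spin": -0.103}
{"dx": 2.6, "dy": 2.6, "dz": 1.4, "spin": -0.103}
{"dx": 2.3, "dy": 2.9, "dz": 1.3, "spin": -0.103}
{"dx": 2.0, "dy": 3.1, "dz": 1.4, "spin": -0.103}
{"dx": 1.7, "dy": 3.3, "dz": 1.3, "spin": -0.103}
```

move_arm(
  steps=[
    {"dx": 3.0,"dy": -2.7,"dz": -0.6,"spin": -0.1},
    {"dx": 3.3,"dy": -2.4,"dz": -0.6,"spin": -0.1},
    {"dx": 3.5,"dy": -2.1,"dz": -0.6,"spin": -0.1},
    {"dx": 3.7,"dy": -1.7,"dz": -0.6,"spin": -0.1},
    {"dx": 3.8,"dy": -1.3,"dz": -0.6,"spin": -0.1},
    {"dx": 3.9,"dy": -1.0,"dz": -0.6,"spin": -0.1},
    {"dx": 4.0,"dy": -0.6,"dz": -0.6,"spin": -0.1},
    {"dx": 4.1,"dy": -0.2,"dz": -0.6,"spin": -0.1},
    {"dx": 4.0,"dy": 0.3,"dz": -0.6,"spin": -0.1},
    {"dx": 4.0,"dy": 0.6,"dz": -0.6,"spin": -0.1},
    {"dx": 3.9,"dy": 1.0,"dz": -0.6,"spin": -0.1},
  ],
  claw=6,
)

```text
time: 1.2
ee_pos: [0.4377, -0.1477, 0.4709]
eef_rot: [0.713, 0.701, -0.0, 0.0]
ft_force: [1.1, 1.0, 0.2]
width: 0.0599
grip_force: 0.0
```

move_arm(
  steps=[
    {"dx": 3.7,"dy": 0.3,"dz": 0,"spin": -0.1},
    {"dx": 3.7,"dy": 0.6,"dz": 0,"spin": -0.1},
    {"dx": 3.6,"dy": 1.0,"dz": 0,"spin": -0.1},
    {"dx": 3.5,"dy": 1.4,"dz": 0,"spin": -0.1},
    {"dx": 3.3,"dy": 1.7,"dz": 0,"spin": -0.1},
    {"dx": 3.1,"dy": 2.1,"dz": 0,"spin": -0.1},
    {"dx": 2.9,"dy": 2.4,"dz": 1.5,"spin": -0.1},
    {"dx": 2.6,"dy": 2.6,"dz": 3,"spin": -0.1},
    {"dx": 2.3,"dy": 2.9,"dz": 3,"spin": -0.1},
    {"dx": 2.0,"dy": 3.1,"dz": 3,"spin": -0.1},
    {"dx": 1.7,"dy": 3.3,"dz": 3,"spin": -0.1},
  ],
)

```text
time: 2.3
ee_pos: [0.4808, 0.2591, 0.3344]
eef_rot: [0.242, 0.97, -0.0, 0.0]
ft_force: [0.9, -1.2, 1.3]
width: 0.06
grip_force: 0.0
```

```bash
python3 g.py .481 .2575 .204 63.3 6; python3 - <<'E'
from h import *
for n in('scene','top'):
    c=cam(n); np.savez(n+'1.npz',*c)
    p=proj(c,[.50,.24,.06]).astype(int); a=c[0][max(0,p[1]-45):p[1]+45,p[0]-60:p[0]+60,::-1]
    globals()[n]=cv2.resize(a,(480,360),interpolation=2)
cv2.imwrite('pics/pre.png',np.vstack([scene,top])[:, :][:720] if 0 else cv2.resize(np.hstack([scene,top]),(800,300)))
print(telemetry.read_state()['joint_positions'])
E
```

```text
now 2.3 [0.4808 0.2591 0.3344] yaw 62.02 F [ 0.9 -1.2  1.3] T [ 0.04 -0.22  0.03] j7 0.3 w 0.06 g 0.0
{"dx": -0.0, "dy": -0.0, "dz": 2.2, "spin": -0.004}
{"dx": -0.0, "dy": -0.0, "dz": 2.2, "spin": -0.004}
{"dx": -0.0, "dy": -0.0, "dz": 2.2, "spin": -0.004}
{"dx": -0.0, "dy": -0.0, "dz": 2.1, "spin": -0.004}
{"dx": -0.0, "dy": -0.1, "dz": 2.2, "spin": -0.004}
{"dx": -0.1, "dy": -0.0, "dz": 2.1, "spin": -0.004}
[ 0.17419274  0.34181469 -0.89448811  1.72834075  0.2766492   1.21267804
  0.29688825]
```

View pics/pre.png

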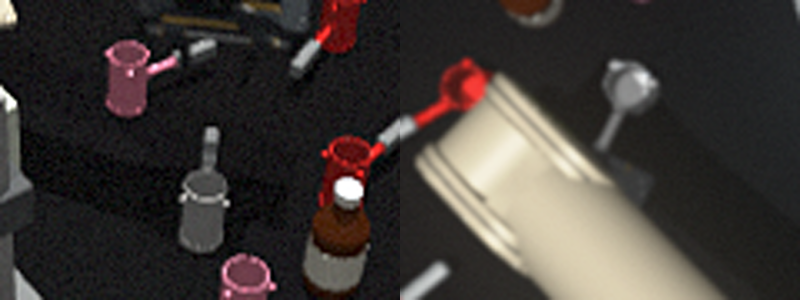

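move_arm(
  steps=[
    {"dz": 3,"spin": -0.022},
    {"dz": 3},
    {"dz": 3},
    {"dz": 2,"dy": -0.1},
    {"dz": 1,"dy": -0.1},
    {"dz": 0.7},
    {},
  ],
)

```text
$.steps[0]: bad value
```

move_arm(
  steps=[
    {},
    {},
    {},
    {},
    {},
    {},
    {},
    {},
  ],
  claw=0.5,
  squeeze=35,
)

```text
$.steps[0]: bad value
```

```bash
python3 g.py
```

```text
now 2.4 [0.4788 0.2616 0.3311] yaw 62.37 F [-0.5  0.5 -0.1] T [ 0.08 -0.11  0.05] j7 0.3 w 0.06 g 0.0
```

move_arm(
  steps=[
    {"dx": -0.2,"dy": -0.1,"dz": 3,"spin": -0.016},
    {"dx": -0.2,"dy": -0.2,"dz": 3,"spin": 0},
    {"dx": 0,"dy": 0,"dz": 3,"spin": 0},
    {"dx": 0,"dy": 0,"dz": 2,"spin": 0},
    {"dx": 0,"dy": 0,"dz": 1,"spin": 0},
    {"dx": 0,"dy": 0,"dz": 0.4,"spin": 0},
    {"dx": 0,"dy": 0,"dz": 0,"spin": 0},
  ],
)

```text
time: 3.1
ee_pos: [0.4832, 0.2533, 0.2122]
eef_rot: [0.236, 0.972, 0.0, 0.0]
ft_force: [0.0, 0.0, 0.6]
width: 0.0598
grip_force: 0.0
```

```bash
python3 g.py .481 .2575 .207 63.3 1
```

```text
now 3.1 [0.4832 0.2533 0.2122] yaw 62.72 F [0.  0.  0.6] T [ 0.06 -0.18  0.  ] j7 0.22 w 0.0598 g 0.0
{"dx": 0.4, "dy": 0.3, "dz": 0.5, "spin": -0.01}
```

move_arm(
  steps=[
    {"dx": 0.4,"dy": 0.3,"dz": 0.5,"spin": -0.01},
    {"dx": 0,"dy": 0,"dz": 0,"spin": 0},
    {"dx": 0,"dy": 0,"dz": 0,"spin": 0},
  ],
)

```text
time: 3.4
ee_pos: [0.4808, 0.2582, 0.2072]
eef_rot: [0.231, 0.973, 0.0, 0.0]
ft_force: [1.0, -0.0, 0.1]
width: 0.0598
grip_force: 0.0
```

move_arm(
  steps=[
    {"dx": 0,"dy": 0,"dz": 0,"spin": 0},
    {"dx": 0,"dy": 0,"dz": 0,"spin": 0},
    {"dx": 0,"dy": 0,"dz": 0,"spin": 0},
    {"dx": 0,"dy": 0,"dz": 0,"spin": 0},
    {"dx": 0,"dy": 0,"dz": 0,"spin": 0},
    {"dx": 0,"dy": 0,"dz": 0,"spin": 0},
    {"dx": 0,"dy": 0,"dz": 0,"spin": 0},
    {"dx": 0,"dy": 0,"dz": 0,"spin": 0},
  ],
  claw=0.5,
  squeeze=35,
)

```text
time: 4.2
ee_pos: [0.4808, 0.258, 0.2067]
eef_rot: [0.231, 0.973, 0.0, 0.0]
ft_force: [-0.3, -0.0, -0.3]
width: 0.0178
grip_force: 35.0
```

```bash
python3 g.py
```

```text
now 4.2 [0.4808 0.258  0.2067] yaw 63.32 F [-0.3 -0.  -0.3] T [ 0.23 -0.23  0.12] j7 0.21 w 0.0178 g 35.0
```

move_arm(
  steps=[
    {"dx": 0,"dy": 0,"dz": -0.5,"spin": 0},
    {"dx": 0,"dy": 0,"dz": -1,"spin": 0},
    {"dx": 0,"dy": 0,"dz": -1.2,"spin": 0},
    {"dx": 0,"dy": 0,"dz": -1,"spin": 0},
    {"dx": 0,"dy": 0,"dz": 0,"spin": 0},
    {"dx": 0,"dy": 0,"dz": 0,"spin": 0},
  ],
)

```text
time: 4.8
ee_pos: [0.4809, 0.2578, 0.244]
eef_rot: [0.231, 0.973, 0.0, 0.0]
ft_force: [0.4, 0.4, -3.7]
width: 0.0177
grip_force: 35.0
```

```bash
python3 g.py .477 -.037 .244 56.8 16
```

```text
now 4.8 [0.4809 0.2578 0.244 ] yaw 63.3 F [ 0.4  0.4 -3.7] T [0.21 0.19 0.02] j7 0.25 w 0.0177 g 35.0
{"dx": -0.8, "dy": -1.7, "dz": 0.0, "spin": 0.007}
{"dx": -0.8, "dy": -1.6, "dz": 0.0, "spin": 0.007}
{"dx": -0.8, "dy": -1.6, "dz": 0.0, "spin": 0.007}
{"dx": -0.8, "dy": -1.6, "dz": 0.0, "spin": 0.007}
{"dx": -0.9, "dy": -1.6, "dz": 0.0, "spin": 0.007}
{"dx": -0.9, "dy": -1.6, "dz": 0.0, "spin": 0.007}
{"dx": -0.9, "dy": -1.6, "dz": 0.0, "spin": 0.007}
{"dx": -0.9, "dy": -1.6, "dz": 0.0, "spin": 0.007}
{"dx": -0.9, "dy": -1.6, "dz": 0.0, "spin": 0.007}
{"dx": -0.9, "dy": -1.6, "dz": 0.0, "spin": 0.007}
{"dx": -0.9, "dy": -1.6, "dz": 0.0, "spin": 0.007}
{"dx": -0.9, "dy": -1.6, "dz": 0.0, "spin": 0.007}
{"dx": -1.0, "dy": -1.6, "dz": 0.0, "spin": 0.007}
{"dx": -0.9, "dy": -1.6, "dz": 0.0, "spin": 0.007}
{"dx": -1.0, "dy": -1.6, "dz": 0.0, "spin": 0.007}
{"dx": -1.0, "dy": -1.7, "dz": 0.0, "spin": 0.007}
```

move_arm(
  steps=[
    {"dx": -0.4,"dy": -0.8,"dz": 0,"spin": 0.01},
    {"dx": -0.8,"dy": -1.6,"dz": 0,"spin": 0.01},
    {"dx": -0.8,"dy": -1.6,"dz": 0,"spin": 0.01},
    {"dx": -0.8,"dy": -1.6,"dz": 0,"spin": 0.01},
    {"dx": -0.9,"dy": -1.6,"dz": 0,"spin": 0.01},
    {"dx": -0.9,"dy": -1.6,"dz": 0,"spin": 0.01},
    {"dx": -0.9,"dy": -1.6,"dz": 0,"spin": 0.01},
    {"dx": -0.4,"dy": -0.8,"dz": 0,"spin": 0.01},
    {"dx": 0,"dy": 0,"dz": 0,"spin": 0},
    {"dx": 0,"dy": 0,"dz": 0,"spin": 0},
    {"dx": 0,"dy": 0,"dz": 0,"spin": 0},
  ],
)

```text
time: 5.9
ee_pos: [0.4786, 0.1323, 0.2438]
eef_rot: [0.269, 0.963, 0.0, -0.0]
ft_force: [0.3, 0.6, -4.1]
width: 0.0175
grip_force: 35.0
```

```bash
python3 g.py .477 -.037 .244 56.8 1; python3 - <<'E'
from h import *
s=telemetry.read_state();M=Ro.from_quat(s['eef_rot']).as_matrix()
pred=s['ee_pos']-.1075*M[:,0]+[0,0,-.1217]; print('pred rim',pred)
o=[]
for n in('scene','top'):
    c=cam(n); np.savez(n+'2.npz',*c)
    p=proj(c,pred); x0,y0=(p-[30,40]).astype(int); print(n,p,x0,y0)
    for dz in (0,): pass
    o.append(cv2.resize(c[0][y0:y0+80,x0:x0+60,::-1],None,fx=6.5,fy=6.5,interpolation=2))
cv2.imwrite('pics/mid.png',np.hstack(o))
E
```

```text
now 5.9 [0.4786 0.1323 0.2438] yaw 58.81 F [ 0.3  0.6 -4.1] T [0.23 0.12 0.02] j7 0.44 w 0.0175 g 35.0
{"dx": -8.6, "dy": -14.6, "dz": -0.0, "spin": 0.035}
pred rim [0.57058362 0.07665224 0.12205881]
scene [266.54519093 212.78789015] 236 172
top [250.84275898 181.42901507] 220 141
```

View pics/mid.png

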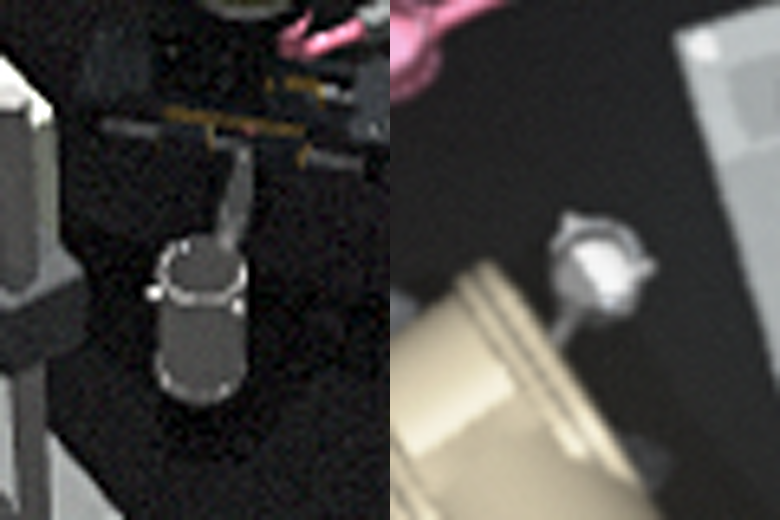

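The held cup is level. Its rim is at crop (204,268) in scene and (208,265) in top, against predictions of (202,268) and (204,266), so it agrees within 2 mm. I go on under the bob.

move_arm(
  steps=[
    {"dx": -0.5,"dy": -0.8,"dz": 0,"spin": 0},
    {"dx": -1,"dy": -1.6,"dz": 0,"spin": 0},
    {"dx": -1,"dy": -1.7,"dz": 0,"spin": 0},
    {"dx": -1,"dy": -1.7,"dz": 0,"spin": 0},
    {"dx": -1,"dy": -1.7,"dz": 0,"spin": 0},
    {"dx": -1,"dy": -1.7,"dz": 0,"spin": 0},
    {"dx": -1,"dy": -1.7,"dz": 0,"spin": 0},
    {"dx": -0.9,"dy": -1.6,"dz": 0,"spin": 0},
    {"dx": -0.8,"dy": -1.4,"dz": 0,"spin": 0},
    {"dx": -0.4,"dy": -0.7,"dz": 0,"spin": 0.035},
    {"dx": 0,"dy": 0,"dz": 0,"spin": 0},
    {"dx": 0,"dy": 0,"dz": 0,"spin": 0},
  ],
)

```text
time: 7.2
ee_pos: [0.4765, -0.0375, 0.2438]
eef_rot: [0.286, 0.958, 0.0, 0.0]
ft_force: [-0.4, 0.1, -3.3]
width: 0.0174
grip_force: 35.0
```

```bash
python3 g.py .477 -.037 .244 56.8 1; python3 - <<'E'
from h import *
s=telemetry.read_state();M=Ro.from_quat(s['eef_rot']).as_matrix()
o=[]
c=cam('scene'); 
cv2.imwrite('pics/under.png',cv2.resize(c[0][150:290,185:325,::-1],(600,600),interpolation=2))
E
```

```text
now 7.2 [ 0.4765 -0.0375  0.2438] yaw 56.75 F [-0.4  0.1 -3.3] T [0.19 0.19 0.04] j7 0.81 w 0.0174 g 35.0
{"dx": -0.0, "dy": 0.1, "dz": -0.0, "spin": -0.001}
```

View pics/under.png

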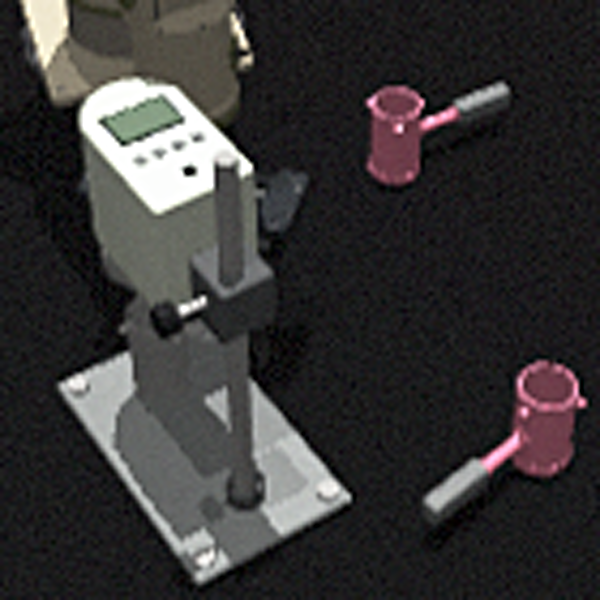

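The cup stands under the collar and the bob; its lower body shows at crop (165,350), and the view shows no contact. Now I raise it to just below the collar.

move_arm(
  steps=[
    {"dx": 0,"dy": 0,"dz": -0.4,"spin": 0},
    {"dx": 0,"dy": 0,"dz": -0.8,"spin": 0},
    {"dx": 0,"dy": 0,"dz": -0.8,"spin": 0},
    {"dx": 0,"dy": 0,"dz": -0.8,"spin": 0},
    {"dx": 0,"dy": 0,"dz": -0.8,"spin": 0},
    {"dx": 0,"dy": 0,"dz": -0.8,"spin": 0},
    {"dx": 0,"dy": 0,"dz": -0.8,"spin": 0},
    {"dx": 0,"dy": 0,"dz": -0.5,"spin": 0},
    {"dx": 0,"dy": 0,"dz": -0.2,"spin": 0},
    {"dx": 0,"dy": 0,"dz": 0,"spin": 0},
    {"dx": 0,"dy": 0,"dz": 0,"spin": 0},
  ],
)

```text
time: 8.35
ee_pos: [0.4763, -0.0381, 0.3025]
eef_rot: [0.286, 0.958, -0.0, -0.0]
ft_force: [-0.4, 0.5, -3.6]
width: 0.0177
grip_force: 35.0
```

move_arm(
  steps=[
    {"dx": 0,"dy": 0,"dz": -0.2,"spin": 0},
    {"dx": 0,"dy": 0,"dz": -0.2,"spin": 0},
    {"dx": 0,"dy": 0,"dz": -0.2,"spin": 0},
    {"dx": 0,"dy": 0,"dz": 0,"spin": 0},
  ],
)

```text
time: 8.75
ee_pos: [0.4766, -0.0381, 0.3091]
eef_rot: [0.286, 0.958, 0.0, 0.0]
ft_force: [0.5, -0.6, -4.2]
width: 0.0176
grip_force: 35.0
```

```bash
python3 g.py
```

```text
now 8.75 [ 0.4766 -0.0381  0.3091] yaw 56.72 F [ 0.5 -0.6 -4.2] T [0.26 0.11 0.01] j7 0.88 w 0.0176 g 35.0
```

move_arm(
  steps=[
    {"dx": 0,"dy": 0,"dz": -0.1,"spin": 0},
    {"dx": 0,"dy": 0,"dz": -0.1,"spin": 0},
    {"dx": 0,"dy": 0,"dz": -0.1,"spin": 0},
    {"dx": 0,"dy": 0,"dz": 0,"spin": 0},
  ],
)

```text
time: 9.15
ee_pos: [0.4764, -0.0381, 0.3118]
eef_rot: [0.286, 0.958, -0.0, 0.0]
ft_force: [-0.7, 0.6, -4.0]
width: 0.0178
grip_force: 35.0
```

move_arm(
  steps=[
    {"dx": 0,"dy": 0,"dz": -0.1,"spin": 0},
    {"dx": 0,"dy": 0,"dz": -0.1,"spin": 0},
    {"dx": 0,"dy": 0,"dz": 0,"spin": 0},
  ],
)

```text
time: 9.45
ee_pos: [0.4765, -0.0381, 0.3138]
eef_rot: [0.286, 0.958, -0.0, 0.0]
ft_force: [0.0, 0.9, -3.8]
width: 0.0177
grip_force: 35.0
```

```bash
python3 g.py
```

```text
now 9.45 [ 0.4765 -0.0381  0.3138] yaw 56.73 F [ 0.   0.9 -3.8] T [0.34 0.26 0.  ] j7 0.88 w 0.0177 g 35.0
```

move_arm(
  steps=[
    {"dx": 0,"dy": 0,"dz": -0.1,"spin": 0},
    {"dx": 0,"dy": 0,"dz": -0.1,"spin": 0},
    {"dx": 0,"dy": 0,"dz": 0,"spin": 0},
  ],
)

```text
time: 9.75
ee_pos: [0.4765, -0.038, 0.3159]
eef_rot: [0.286, 0.958, -0.0, 0.0]
ft_force: [-0.2, 0.9, -4.4]
width: 0.0178
grip_force: 35.0
```

move_arm(
  steps=[
    {"dx": 0,"dy": 0,"dz": -0.1,"spin": 0},
    {"dx": 0,"dy": 0,"dz": -0.1,"spin": 0},
    {"dx": 0,"dy": 0,"dz": 0,"spin": 0},
  ],
)

```text
time: 10.05
ee_pos: [0.4765, -0.038, 0.3179]
eef_rot: [0.286, 0.958, 0.0, 0.0]
ft_force: [-0.8, 1.4, -3.8]
width: 0.0179
grip_force: 35.0
```

```bash
python3 g.py
```

```text
now 10.05 [ 0.4765 -0.038   0.3179] yaw 56.73 F [-0.8  1.4 -3.8] T [0.53 0.34 0.05] j7 0.89 w 0.0179 g 35.0
```

move_arm(
  steps=[
    {"dx": 0,"dy": 0,"dz": -0.1,"spin": 0},
    {"dx": 0,"dy": 0,"dz": -0.1,"spin": 0},
    {"dx": 0,"dy": 0,"dz": 0,"spin": 0},
  ],
)

```text
time: 10.35
ee_pos: [0.4764, -0.038, 0.3198]
eef_rot: [0.286, 0.958, -0.0, -0.0]
ft_force: [-1.4, 1.6, -4.8]
width: 0.0176
grip_force: 35.0
```

```bash
python3 g.py
```

```text
now 10.35 [ 0.4764 -0.038   0.3198] yaw 56.73 F [-1.4  1.6 -4.8] T [0.72 0.52 0.07] j7 0.89 w 0.0176 g 35.0
```

move_arm(
  steps=[
    {"dx": 0.1,"dy": 0.03,"dz": 0,"spin": 0},
    {"dx": 0,"dy": 0,"dz": 0,"spin": 0},
    {"dx": 0,"dy": 0,"dz": 0,"spin": 0},
  ],
)

```text
time: 10.65
ee_pos: [0.4759, -0.0375, 0.3199]
eef_rot: [0.286, 0.958, -0.0, 0.0]
ft_force: [0.7, 0.8, -4.2]
width: 0.0176
grip_force: 35.0
```

```bash
python3 g.py
```

```text
now 10.65 [ 0.4759 -0.0375  0.3199] yaw 56.71 F [ 0.7  0.8 -4.2] T [0.32 0.08 0.04] j7 0.89 w 0.0176 g 35.0
```

move_arm(
  steps=[
    {"dx": 0,"dy": 0.05,"dz": -0.1,"spin": 0},
    {"dx": 0,"dy": 0,"dz": -0.1,"spin": 0},
    {"dx": 0,"dy": 0,"dz": 0,"spin": 0},
  ],
)

```text
time: 10.95
ee_pos: [0.476, -0.0369, 0.3218]
eef_rot: [0.286, 0.958, -0.0, -0.0]
ft_force: [-0.5, 0.4, -4.2]
width: 0.0178
grip_force: 35.0
```

move_arm(
  steps=[
    {"dx": 0,"dy": 0,"dz": -0.1,"spin": 0},
    {"dx": 0,"dy": 0,"dz": -0.1,"spin": 0},
    {"dx": 0,"dy": 0,"dz": 0,"spin": 0},
  ],
)

```text
time: 11.25
ee_pos: [0.476, -0.0368, 0.3238]
eef_rot: [0.286, 0.958, -0.0, -0.0]
ft_force: [-1.5, 0.5, -3.9]
width: 0.0177
grip_force: 35.0
```

```bash
python3 g.py
```

```text
now 11.25 [ 0.476  -0.0368  0.3238] yaw 56.73 F [-1.5  0.5 -3.9] T [ 0.44  0.56 -0.05] j7 0.89 w 0.0177 g 35.0
```

move_arm(
  steps=[
    {"dx": 0.1,"dy": 0,"dz": -0.1,"spin": 0},
    {"dx": 0,"dy": 0,"dz": -0.1,"spin": 0},
    {"dx": 0,"dy": 0,"dz": 0,"spin": 0},
  ],
)

```text
time: 11.55
ee_pos: [0.4753, -0.0363, 0.3259]
eef_rot: [0.286, 0.958, -0.0, 0.0]
ft_force: [-0.9, 0.0, -3.2]
width: 0.0176
grip_force: 35.0
```

```bash
python3 g.py
```

```text
now 11.55 [ 0.4753 -0.0363  0.3259] yaw 56.72 F [-0.9  0.  -3.2] T [0.3  0.34 0.01] j7 0.89 w 0.0176 g 35.0
```

move_arm(
  steps=[
    {"dx": 0,"dy": 0,"dz": -0.1,"spin": 0},
    {"dx": 0,"dy": 0,"dz": -0.1,"spin": 0},
    {"dx": 0,"dy": 0,"dz": 0,"spin": 0},
  ],
)

```text
time: 11.85
ee_pos: [0.4752, -0.0363, 0.3278]
eef_rot: [0.286, 0.958, -0.0, -0.0]
ft_force: [-1.2, 0.7, -3.7]
width: 0.0179
grip_force: 35.0
```

move_arm(
  steps=[
    {"dx": 0,"dy": 0,"dz": -0.1,"spin": 0},
    {"dx": 0,"dy": 0,"dz": -0.05,"spin": 0},
    {"dx": 0,"dy": 0,"dz": 0,"spin": 0},
  ],
)

```text
time: 12.15
ee_pos: [0.4751, -0.0362, 0.3292]
eef_rot: [0.286, 0.958, -0.0, -0.0]
ft_force: [-3.2, 2.0, -4.2]
width: 0.0181
grip_force: 35.0
```

```bash
python3 g.py
```

```text
now 12.15 [ 0.4751 -0.0362  0.3292] yaw 56.73 F [-3.2  2.  -4.2] T [ 0.5   0.7  -0.04] j7 0.89 w 0.0181 g 35.0
```

move_arm(
  steps=[
    {"dx": 0.1,"dy": 0,"dz": 0,"spin": 0},
    {"dx": 0.05,"dy": 0,"dz": 0,"spin": 0},
    {"dx": 0,"dy": 0,"dz": 0,"spin": 0},
    {"dx": 0,"dy": 0,"dz": 0,"spin": 0},
  ],
)

```text
time: 12.55
ee_pos: [0.4741, -0.0356, 0.3294]
eef_rot: [0.286, 0.958, -0.0, 0.0]
ft_force: [0.0, 0.2, -3.8]
width: 0.0175
grip_force: 35.0
```

```bash
python3 g.py
```

```text
now 12.55 [ 0.4741 -0.0356  0.3294] yaw 56.72 F [ 0.   0.2 -3.8] T [ 0.2   0.19 -0.04] j7 0.89 w 0.0175 g 35.0
```

move_arm(
  steps=[
    {"dx": 0,"dy": 0,"dz": -0.1,"spin": 0},
    {"dx": 0,"dy": 0,"dz": -0.1,"spin": 0},
    {"dx": 0,"dy": 0,"dz": 0,"spin": 0},
  ],
)

```text
time: 12.85
ee_pos: [0.474, -0.0355, 0.3314]
eef_rot: [0.286, 0.958, -0.0, 0.0]
ft_force: [0.7, 0.2, -4.9]
width: 0.0172
grip_force: 35.0
```

```bash
python3 g.py
```

```text
now 12.85 [ 0.474  -0.0355  0.3314] yaw 56.72 F [ 0.7  0.2 -4.9] T [ 0.27  0.27 -0.01] j7 0.9 w 0.0172 g 35.0
```

move_arm(
  steps=[
    {"dx": 0,"dy": 0,"dz": -0.1,"spin": 0},
    {"dx": 0,"dy": 0,"dz": -0.1,"spin": 0},
    {"dx": 0,"dy": 0,"dz": 0,"spin": 0},
  ],
)

```text
time: 13.15
ee_pos: [0.474, -0.0356, 0.3334]
eef_rot: [0.286, 0.958, -0.0, 0.0]
ft_force: [-0.6, -0.3, -4.5]
width: 0.0178
grip_force: 35.0
```

```bash
python3 g.py
```

```text
now 13.15 [ 0.474  -0.0356  0.3334] yaw 56.72 F [-0.6 -0.3 -4.5] T [ 0.16  0.17 -0.06] j7 0.9 w 0.0178 g 35.0
```

move_arm(
  steps=[
    {"dx": 0,"dy": 0,"dz": -0.1,"spin": 0},
    {"dx": 0,"dy": 0,"dz": -0.1,"spin": 0},
    {"dx": 0,"dy": 0,"dz": 0,"spin": 0},
  ],
)

```text
time: 13.45
ee_pos: [0.474, -0.0355, 0.3354]
eef_rot: [0.286, 0.958, -0.0, 0.0]
ft_force: [0.4, 0.0, -4.2]
width: 0.0178
grip_force: 35.0
```

```bash
python3 g.py
```

```text
now 13.45 [ 0.474  -0.0355  0.3354] yaw 56.72 F [ 0.4  0.  -4.2] T [ 0.17  0.23 -0.02] j7 0.9 w 0.0178 g 35.0
```

move_arm(
  steps=[
    {"dx": 0,"dy": 0,"dz": -0.1,"spin": 0},
    {"dx": 0,"dy": 0,"dz": -0.05,"spin": 0},
    {"dx": 0,"dy": 0,"dz": 0,"spin": 0},
  ],
)

```text
time: 13.75
ee_pos: [0.474, -0.0355, 0.3369]
eef_rot: [0.286, 0.958, -0.0, 0.0]
ft_force: [-0.1, -0.3, -4.9]
width: 0.0179
grip_force: 35.0
```

```bash
python3 g.py;  python3 - <<'E'
from h import *
c=cam('scene'); p=proj(c,[.567,-.096,.19]).astype(int); print(p)
g=c[0][p[1]-45:p[1]+45,p[0]-45:p[0]+45,::-1]
g=(255*(g/255.)**.5).astype(np.uint8)
cv2.imwrite('pics/col.png',cv2.resize(g,(600,600),interpolation=2))
E
```

```text
now 13.75 [ 0.474  -0.0355  0.3369] yaw 56.73 F [-0.1 -0.3 -4.9] T [ 0.22  0.18 -0.01] j7 0.9 w 0.0179 g 35.0
[219 208]
```

View pics/col.png

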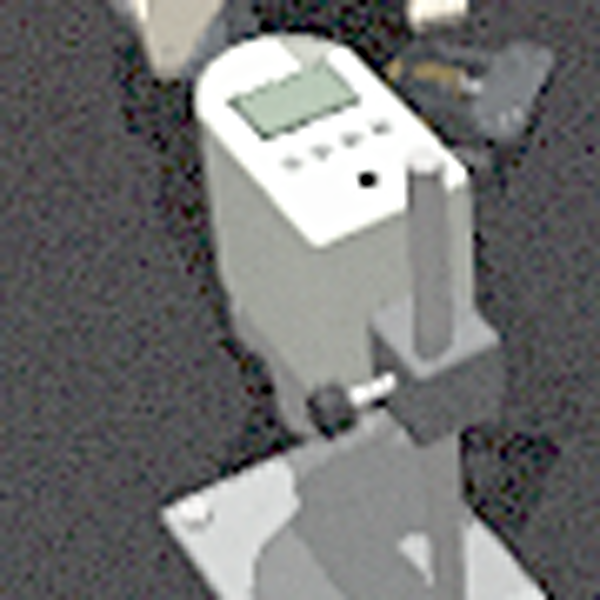

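The collar shows at the left below the casing, from about crop (235,320) to (280,385), with the cup below it ending near (300,435). I'll compare these with projections.

```bash
python3 - <<'E'
from h import *
s=telemetry.read_state();M=Ro.from_quat(s['eef_rot']).as_matrix()
c=cam('scene'); o=np.array([219-45,208-45]); cr=lambda X:((proj(c,X)-o+.5)*600/90).round(0)
C=np.array([.567,-.096])
d=ray(c,219,208)[1][:2]; d/=np.linalg.norm(d); left=np.array([d[1],-d[0]])*-1
if cr(np.r_[C+.03*left,.19])[0]>cr(np.r_[C,.19])[0]: left=-left
for mz in(.183,.188,.193,.198):
    print(mz,'collar bot L',cr(np.r_[C+.039*left,mz]),'collar top L',cr(np.r_[C+.039*left,mz+.032]),'casing top front L',cr(np.r_[C+.042*left,mz+.15]))
ax=(s['ee_pos']-.1075*M[:,0])[:2]; print('axis',ax)
for z in(.130,.125,.120): print('cup bot L',z,cr(np.r_[ax+.025*left,z]),'near',cr(np.r_[ax-.025*d,z]))
g=cv2.cvtColor(c[0],cv2.COLOR_RGB2GRAY)[163:253,174:264]
for y in range(42,68,2): print(y*6.67//1,g[y,28:60])
E
```

```text
0.183 collar bot L [232. 327.] collar top L [226. 282.] casing top front L [196. 105.]
0.188 collar bot L [231. 320.] collar top L [225. 275.] casing top front L [195.  97.]
0.193 collar bot L [230. 313.] collar top L [224. 268.] casing top front L [194.  89.]
0.198 collar bot L [229. 306.] collar top L [223. 261.] casing top front L [193.  81.]
axis [ 0.56388024 -0.09447521]
cup bot L 0.13 [269. 390.] near [319. 418.]
cup bot L 0.125 [270. 396.] near [320. 424.]
cup bot L 0.12 [271. 403.] near [320. 431.]
280.0 [ 29  25   1  12  15  56 110 102 103 105 100 100 102 103 105 105 102 109
 105 107 105 104 103 101 102 100 101 106 107 105  98 107]
293.0 [ 32  28  21   6  25  19  54  96  99 103 104 104 103 104 104 100 107 108
 101 101 107 102 104 106 104 102 106 102 103 100 108 108]
306.0 [ 31  30  30  21  15  10  45 100  84 104 104 100 105 100 106 103 101 108
 109 104 111 106 104 104 106 104 101  98 106 105 115 123]
320.0 [ 26  29  23  24  13   1  23  64  74  80  98 101 105 102 105 106 102 104
 104 107 109 102 105 105 107 103 102  74 101 113 121 119]
333.0 [ 10  29  27  26  30  15  12  35  
[... 492 characters left out ...]
45 117 221  56]
386.0 [ 29  28  23  23  24  27  30  28  26  13   6  11  11  43  74  68  70  70
  83  44  51  35  30  51 127 239 249 213 238 184 123  56]
400.0 [ 26  23  30  24  23  23  31  27  28  26   5  10   7  41  85  70  69  74
   1  25  61  47  27  25  57 151 111  56   0   1  22  28]
413.0 [ 24  23  28  30  28  23  32  25  33  11  11  11   2  17  52  79  71  73
  35  13  17  29  26  19  23  35  93 109 112 103  63  29]
426.0 [ 26  25  22  32  26  28  24  13   9  20  15   9  11   7   2  37  64  72
  78  49   0  15   1   1  52  87 106 128  90  85  74  77]
440.0 [ 25  25  22  26  24  15  12  14   0  17  19  15  17  11  15   6   3  39
  83  94  87  82  94 117 106  92  90  71  75  73  77  93]
```

```bash
python3 - <<'E'
from h import *
z=np.load('scene2.npz'); c=[z[f'arr_{i}'] for i in range(4)]
pred=np.array([.57058,.07665,.12206])
d=ray(c,*proj(c,pred))[1][:2]; d/=np.linalg.norm(d); left=np.array([d[1],-d[0]])
if proj(c,np.r_[pred[:2]+.03*left,.1])[0]>proj(c,pred)[0]: left=-left
print('mid bot L',proj(c,np.r_[pred[:2]+.025*left,.037]),'near bot',proj(c,np.r_[pred[:2]-.025*d,.037]),'rim L',proj(c,np.r_[pred[:2]+.025*left,.122]),'rim near',proj(c,np.r_[pred[:2]-.025*d,.122]))
g=cv2.cvtColor(c[0],cv2.COLOR_RGB2GRAY)
x=int(round(proj(c,pred)[0])); print('col',x,[(y,g[y,x-1:x+2].mean().round(0)) for y in range(226,240)])
c2=cam('scene'); s=telemetry.read_state(); M=Ro.from_quat(s['eef_rot']).as_matrix(); ax=(s['ee_pos']-.1075*M[:,0])[:2]
np.savez('scene3.npz',*c2)
g=cv2.cvtColor(c2[0],cv2.COLOR_RGB2GRAY)
for zz in(.13,.125,.12,.115,.11): print(zz,'near bot',proj(c2,np.r_[ax-.025*d,zz]),'bot L',proj(c2,np.r_[ax+.025*left,zz]))
print([(y,g[y,213:226]) for y in range(214,234)])
E
```

```text
mid bot L [259.82792927 228.37412285] near bot [266.2487922  233.33676246] rim L [259.78196771 212.6887862 ] rim near [266.47462804 217.6326238 ]
col 267 [(226, np.float64(74.0)), (227, np.float64(75.0)), (228, np.float64(77.0)), (229, np.float64(72.0)), (230, np.float64(72.0)), (231, np.float64(73.0)), (232, np.float64(87.0)), (233, np.float64(78.0)), (234, np.float64(32.0)), (235, np.float64(5.0)), (236, np.float64(3.0)), (237, np.float64(10.0)), (238, np.float64(2.0)), (239, np.float64(20.0))]
0.13 near bot [220.10205937 225.24886318] bot L [213.91266589 220.05671558]
0.125 near bot [220.20653282 226.21660708] bot L [214.03120122 221.02325516]
0.12 near bot [220.31047294 227.17941057] bot L [214.14914033 221.98493318]
0.115 near bot [220.41388378 228.1373114 ] bot L [214.26648771 222.94178624]
0.11 near bot [220.51676938 229.09034692] bot L [214.38324781 223.89385056]
[(214, array([ 76,  82, 103, 101, 102, 104, 107, 107, 106, 106, 106, 102, 102],
      dtype=uint8)), (215, array([ 70,  70,  84, 108,  98, 103, 109, 104, 104, 104, 104, 103, 111],
      dtype=uint8)), (216, array([ 4
[... 932 characters left out ...]
8,  5, 14, 14, 11, 10], dtype=uint8)), (227, array([17, 15, 21, 11, 31, 62, 74, 77, 43,  8,  5,  6,  6], dtype=uint8)), (228, array([11, 22, 14,  3, 16, 21, 39, 56, 63, 41, 10, 47, 84], dtype=uint8)), (229, array([  4,  19,  10,  10,   8,   0,  36,  87,  90,  86,  83,  95, 111],
      dtype=uint8)), (230, array([ 14,   0,  12,  12,  48,  88,  94, 113, 104, 107, 109,  92,  94],
      dtype=uint8)), (231, array([  4,  10,  75,  76,  90, 117, 106, 107, 105, 108,  86,  73,  74],
      dtype=uint8)), (232, array([ 92, 169, 168, 159,  94, 102, 104, 102,  92,  86,  71,  73,  77],
      dtype=uint8)), (233, array([168, 206, 196, 191, 152,  93, 107,  87,  72,  72,  77,  79,  78],
      dtype=uint8))]
```

The cup's lower edge now sits about 16 mm lower than the gripper pose says. The pins met the collar's underside and the cup pitched in the pads. I'll lower it onto the base plate to level it, then re-grip harder.

move_arm(
  steps=[
    {"dx": 0,"dy": 0,"dz": 0.5,"spin": 0},
    {"dx": 0,"dy": 0,"dz": 1,"spin": 0},
    {"dx": 0,"dy": 0,"dz": 1,"spin": 0},
    {"dx": 0,"dy": 0,"dz": 1,"spin": 0},
    {"dx": 0,"dy": 0,"dz": 1,"spin": 0},
    {"dx": 0,"dy": 0,"dz": 1,"spin": 0},
    {"dx": 0,"dy": 0,"dz": 1,"spin": 0},
    {"dx": 0,"dy": 0,"dz": 1,"spin": 0},
    {"dx": 0,"dy": 0,"dz": 1,"spin": 0},
    {"dx": 0,"dy": 0,"dz": 0.5,"spin": 0},
    {"dx": 0,"dy": 0,"dz": 0,"spin": 0},
    {"dx": 0,"dy": 0,"dz": 0,"spin": 0},
  ],
)

```text
time: 15.1
ee_pos: [0.4742, -0.0355, 0.2471]
eef_rot: [0.286, 0.958, 0.0, 0.0]
ft_force: [-0.7, 0.4, -1.1]
width: 0.0177
grip_force: 35.0
```

```bash
python3 g.py; python3 - <<'E'
from h import *
c=cam('scene'); np.savez('scene4.npz',*c)
s=telemetry.read_state(); M=Ro.from_quat(s['eef_rot']).as_matrix(); ax=(s['ee_pos']-.1075*M[:,0])[:2]
g=cv2.cvtColor(c[0],cv2.COLOR_RGB2GRAY)
z=s['ee_pos'][2]-.2067
for q in(z,z-.01,z-.02): print(q,proj(c,np.r_[ax+[.025,0],q]))
print(g[225:262:2,208:240])
E
```

```text
now 15.1 [ 0.4742 -0.0355  0.2471] yaw 56.73 F [-0.7  0.4 -1.1] T [ 0.2   0.26 -0.03] j7 0.81 w 0.0177 g 35.0
0.04041838109352855 [224.11928724 241.66074702]
0.030418381093528547 [224.29889599 243.4259704 ]
0.02041838109352855 [224.47676039 245.17405004]
[[ 22  19  17  24  10  10  40  92  67  68  76  72  34  11   8  28  26  36
   22  41  65 105  78  98  63  25  41  37  44  41  40  28]
 [ 23  12   9  18  15  10  40  80  72  71  72  70  79  37  11   0  10  13
   38  71  82  93  96  86  89 101  77  18  32  43  37  38]
 [  8  13  10  17  31  60  84  87  71  66  66  68  79  72  64  51  66  79
   92  76  68  73  74  81  89  94  93  76  34  28  49  65]
 [ 25  20  17  17   4  30  55  62  67  79  83  72  72  72  79  77  93  77
   75  68  70  74  77  77  78  74  76  75  82  77  73  75]
 [  6  18  53  93 166 171 208 195  73  64  72  76  79  74  67  71  70  76
   88  81  72  69  77  74  77  77  83  74  81  69  75  74]
 [158 171 202 188 185 184 188 187 133  53  70  72  73  73  74  70  75  72
   70  74  66  69  82  78  78  75  74  78  78  70  68  74]
 [185 182 183 185 180 181 184 186 186  97  65  
[... 982 characters left out ...]
9  78  77  74  78  76  76  70  73]
 [158 193 185 135  91 102 102 103  98 103  99 102 105 104 102 100 105 106
   90  74  74  73  74  74  74  80  76  74  82  75  74  73]
 [ 38 124 192 196 155  91  99 100 100  99 101 101 102 103 103 105 103 105
  102  86  75  74  75  80  75  73  77  74  74  80  77  70]
 [ 22  33  99 176 196 147  84  98  99  97 103 102  98  99 105 102 102 103
  105 106 110  87  71  80  74  72  75  78  76  75  76  75]
 [ 27  14   4  45 142 201 186  84  98 105 100 106 103 102 101 102 103 103
  106  95 104 104  88  71  74  80  77  75  76  94  99  76]
 [ 26  26  22  19  28 108 184 187  87 100 102  99  99 101 101  99 103 104
  106 103 105 104 103 102  95  92  95 108 106 107  73  66]]
```

move_arm(
  steps=[
    {"dx": 0,"dy": 0,"dz": 0.4,"spin": 0},
    {"dx": 0,"dy": 0,"dz": 0.5,"spin": 0},
    {"dx": 0,"dy": 0,"dz": 0.5,"spin": 0},
    {"dx": 0,"dy": 0,"dz": 0.5,"spin": 0},
    {"dx": 0,"dy": 0,"dz": 0.2,"spin": 0},
    {"dx": 0,"dy": 0,"dz": 0.2,"spin": 0},
    {"dx": 0,"dy": 0,"dz": 0,"spin": 0},
  ],
  squeeze=15,
)

```text
time: 15.85
ee_pos: [0.474, -0.0355, 0.2235]
eef_rot: [0.286, 0.958, -0.0, -0.0]
ft_force: [-1.0, 1.1, -0.2]
width: 0.0181
grip_force: 15.0
```

```bash
python3 g.py
```

```text
now 15.85 [ 0.474  -0.0355  0.2235] yaw 56.73 F [-1.   1.1 -0.2] T [ 0.28  0.2  -0.01] j7 0.78 w 0.0181 g 15.0
```

move_arm(
  steps=[
    {"dx": 0,"dy": 0,"dz": 0,"spin": 0},
    {"dx": 0,"dy": 0,"dz": 0.2,"spin": 0},
    {"dx": 0,"dy": 0,"dz": 0,"spin": 0},
    {"dx": 0,"dy": 0,"dz": 0,"spin": 0},
  ],
  claw=2.6,
)

```text
time: 16.25
ee_pos: [0.4741, -0.0357, 0.2218]
eef_rot: [0.286, 0.958, -0.0, 0.0]
ft_force: [0.0, 0.1, 1.1]
width: 0.0257
grip_force: 0.0
```

move_arm(
  steps=[
    {"dx": 0,"dy": 0,"dz": 0,"spin": 0},
    {"dx": 0,"dy": 0,"dz": 0,"spin": 0},
    {"dx": 0,"dy": 0,"dz": 0,"spin": 0},
    {"dx": 0,"dy": 0,"dz": 0,"spin": 0},
    {"dx": 0,"dy": 0,"dz": 0,"spin": 0},
  ],
  claw=0.5,
  squeeze=60,
)

```text
time: 16.75
ee_pos: [0.4741, -0.0355, 0.2218]
eef_rot: [0.286, 0.958, -0.0, 0.0]
ft_force: [1.5, 0.1, -0.1]
width: 0.0174
grip_force: 60.0
```

```bash
python3 g.py; python3 - <<'E'
from h import *
c=cam('scene'); np.savez('scene5.npz',*c)
s=telemetry.read_state(); M=Ro.from_quat(s['eef_rot']).as_matrix()
g=c[0][195:285,175:265,::-1]; g=(255*(g/255.)**.5).astype(np.uint8)
cv2.imwrite('pics/lev.png',cv2.resize(g,(600,600),interpolation=2))
for L in(.100,.1075,.115):
  ax=(s['ee_pos']-L*M[:,0])[:2]; q=np.r_[ax,.015]
  d=ray(c,*proj(c,q))[1][:2]; d/=np.linalg.norm(d); l=np.array([-d[1],d[0]])
  f=lambda X:((proj(c,X)-[175,195]+.5)*6.667).round()
  print(L,ax,'near',f(q-np.r_[.025*d,0]),f(q+np.r_[.025*l,0]),f(q-np.r_[.025*l,0]))
E
```

```text
now 16.75 [ 0.4741 -0.0355  0.2218] yaw 56.73 F [ 1.5  0.1 -0.1] T [ 0.04 -0.28  0.02] j7 0.77 w 0.0174 g 60.0
0.1 [ 0.55762229 -0.09039864] near [331. 335.] [284. 307.] [371. 297.]
0.1075 [ 0.56389234 -0.09451404] near [327. 345.] [280. 317.] [367. 307.]
0.115 [ 0.57016239 -0.09862943] near [323. 355.] [275. 327.] [363. 316.]
```

View pics/lev.png

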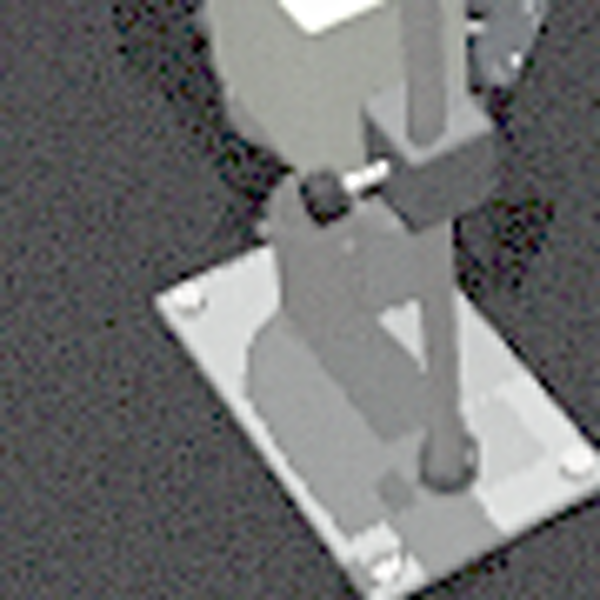

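The cup stands level on the plate, with its pins visible at crop (268,228) and (348,245). I'll use these to fix the axis-to-grip distance.

```bash
python3 - <<'E'
from h import *
z=np.load('scene5.npz'); c=[z[f'arr_{i}'] for i in range(4)]
s=telemetry.read_state(); M=Ro.from_quat(s['eef_rot']).as_matrix(); tcp=np.array(s['ee_pos'])
f=lambda X:((proj(c,X)-[175,195]+.5)*6.667).round(1)
for L in(.1,.104,.108,.112):
  ax=tcp-L*M[:,0]; ax[2]=.088
  print(L,ax[:2].round(4),[f(ax+Ro.from_euler('z',a,degrees=True).apply(-M[:,0])*.031) for a in(-60,60)])
g=cv2.cvtColor(c[0],cv2.COLOR_RGB2GRAY)
print(g[225:236,212:232])
E
```

```text
0.1 [ 0.5576 -0.0904] [array([263.6, 224.9]), array([355.6, 244.5])]
0.104 [ 0.561  -0.0926] [array([261. , 230.1]), array([353.1, 249.7])]
0.108 [ 0.5643 -0.0948] [array([258.4, 235.3]), array([350.7, 255. ])]
0.112 [ 0.5677 -0.097 ] [array([255.8, 240.5]), array([348.3, 260.3])]
[[ 20   4  23  52  81  70  69  73  40   4  16  35  24  19  27  39  96 105
   83  95]
 [  4   4  25  60  75  69  75  80  63   2  20  15  23  14   2  33  98 114
   97 100]
 [  9  13  18  60  83  63  73  73  72  35   0   7   1   4  35  66  86  85
   91  88]
 [ 16  39  89  81  84  74  70  70  78  64  25   4  38  61  75  84  71  78
   81  86]
 [  8  50 101  91  79  85  75  81  81  74  64  59  73  83  81  73  69  68
   78  78]
 [ 11  19  59  53  69  72  76  76  81  77  85  80  78  75  73  80  69  72
   73  73]
 [ 10   3  12  69  62  73  66  72  76  79  76  75  71  73  90 106  77  72
   72  81]
 [ 51  93 172 160  83  68  69  73  73  72  72  72  74  73  85  96  69  67
   80  74]
 [167 170 209 194  86  63  71  74  70  72  75  75  72  74  69  71  68  72
   74  76]
 [203 190 193 188 102  58  72  73  68  72  77  77  73  65  76  70  75  72
   77  77]
 [180 187 191 186 116  54  71  74  73  75  71  75  71  70  75  68  65  68
   80  74]]
```

move_arm(
  steps=[
    {"dx": 0,"dy": 0,"dz": 0,"spin": 0},
    {"dx": 0,"dy": 0,"dz": 0,"spin": 0},
    {"dx": -0.5,"dy": 0,"dz": -0.15,"spin": 0},
    {"dx": -0.5,"dy": 0,"dz": -0.15,"spin": 0},
    {"dx": 0,"dy": 0,"dz": 0,"spin": 0},
    {"dx": 0,"dy": 0,"dz": 0,"spin": 0},
  ],
  claw=3,
)

```text
time: 17.4
ee_pos: [0.4825, -0.0411, 0.2248]
eef_rot: [0.286, 0.958, 0.0, 0.0]
ft_force: [-0.0, 0.0, 0.3]
width: 0.0299
grip_force: 0.0
```

move_arm(
  steps=[
    {"dx": 0,"dy": 0,"dz": 0,"spin": 0},
    {"dx": 0,"dy": 0,"dz": 0,"spin": 0},
    {"dx": 0,"dy": 0,"dz": 0,"spin": 0},
    {"dx": 0,"dy": 0,"dz": 0,"spin": 0},
    {"dx": 0,"dy": 0,"dz": 0,"spin": 0},
    {"dx": 0,"dy": 0,"dz": -0.4,"spin": 0},
    {"dx": -0.2,"dy": 0,"dz": -0.4,"spin": 0},
    {"dx": -0.2,"dy": 0,"dz": 0,"spin": 0},
    {"dx": 0,"dy": 0,"dz": 0,"spin": 0},
    {"dx": 0,"dy": 0,"dz": 0,"spin": 0},
  ],
  claw=0.5,
  squeeze=60,
)

```text
time: 18.4
ee_pos: [0.4856, -0.0433, 0.2326]
eef_rot: [0.286, 0.958, -0.0, -0.0]
ft_force: [-0.1, -0.3, -4.1]
width: 0.0175
grip_force: 60.0
```

```bash
cat >> g.py <<'E'
c,s_=M[:2,1]; F=np.array(s['ft_force']);T=np.array(s['torque'])
Tg=T-np.cross([0,0,-.164],F); print('tool F',(M.T@F).round(1),'Tgrip tool',(M.T@Tg).round(2),'axis',(np.array(s['ee_pos'])-.096*M[:,0])[:2].round(4))
E
python3 g.py
```

```text
now 18.4 [ 0.4856 -0.0433  0.2326] yaw 56.71 F [-0.1 -0.3 -4.1] T [0.19 0.07 0.04] j7 0.79 w 0.0175 g 60.0
tool F [-0.1 -0.3  4.1] Tgrip tool [-0.17  0.17 -0.04] axis [ 0.5659 -0.096 ]
```

Now raise to 5 mm short of contact, then on by small steps.

move_arm(
  steps=[
    {"dx": 0,"dy": 0,"dz": -0.5,"spin": 0},
    {"dx": 0,"dy": 0,"dz": -1,"spin": 0},
    {"dx": 0,"dy": 0,"dz": -1,"spin": 0},
    {"dx": 0,"dy": 0,"dz": -1,"spin": 0},
    {"dx": 0,"dy": 0,"dz": -1,"spin": 0},
    {"dx": 0,"dy": 0,"dz": -1,"spin": 0},
    {"dx": 0,"dy": 0,"dz": -1,"spin": 0},
    {"dx": 0,"dy": 0,"dz": -0.8,"spin": 0},
    {"dx": 0,"dy": 0,"dz": -0.4,"spin": 0},
    {"dx": 0,"dy": 0,"dz": -0.2,"spin": 0},
    {"dx": 0,"dy": 0,"dz": -0.2,"spin": 0},
    {"dx": 0,"dy": 0,"dz": 0,"spin": 0},
  ],
)

```text
time: 19.6
ee_pos: [0.4856, -0.0432, 0.3137]
eef_rot: [0.286, 0.958, -0.0, -0.0]
ft_force: [0.2, -0.5, -3.9]
width: 0.0176
grip_force: 60.0
```

```bash
python3 g.py
```

```text
now 19.6 [ 0.4856 -0.0432  0.3137] yaw 56.72 F [ 0.2 -0.5 -3.9] T [0.21 0.11 0.01] j7 0.88 w 0.0176 g 60.0
tool F [-0.4 -0.3  3.9] Tgrip tool [-0.16  0.28 -0.01] axis [ 0.5659 -0.0959]
```

move_arm(
  steps=[
    {"dx": -0.02,"dy": -0.67,"dz": 0,"spin": -0.07},
    {"dx": -0.02,"dy": -0.67,"dz": 0,"spin": -0.07},
    {"dx": 0,"dy": 0,"dz": 0,"spin": 0},
    {"dx": 0,"dy": 0,"dz": -0.2,"spin": 0},
    {"dx": 0,"dy": 0,"dz": -0.2,"spin": 0},
    {"dx": 0,"dy": 0,"dz": -0.1,"spin": 0},
    {"dx": 0,"dy": 0,"dz": -0.1,"spin": 0},
    {"dx": 0,"dy": 0,"dz": -0.1,"spin": 0},
    {"dx": 0,"dy": 0,"dz": 0,"spin": 0},
  ],
)

```text
time: 20.5
ee_pos: [0.4791, -0.0548, 0.3209]
eef_rot: [0.219, 0.976, -0.0, 0.0]
ft_force: [-0.1, -0.2, -3.3]
width: 0.0174
grip_force: 60.0
```

```bash
python3 g.py
```

```text
now 20.5 [ 0.4791 -0.0548  0.3209] yaw 64.74 F [-0.1 -0.2 -3.3] T [ 0.17  0.11 -0.04] j7 1.06 w 0.0174 g 60.0
tool F [-0.  -0.2  3.3] Tgrip tool [-0.15  0.18  0.04] axis [ 0.566  -0.0958]
```

move_arm(
  steps=[
    {"dx": 0,"dy": 0,"dz": -0.1,"spin": 0},
    {"dx": 0,"dy": 0,"dz": -0.1,"spin": 0},
    {"dx": 0,"dy": 0,"dz": 0,"spin": 0},
  ],
)

```text
time: 20.8
ee_pos: [0.4791, -0.0548, 0.3229]
eef_rot: [0.219, 0.976, -0.0, 0.0]
ft_force: [0.5, -0.0, -3.3]
width: 0.0178
grip_force: 60.0
```

```bash
python3 g.py
```

```text
now 20.8 [ 0.4791 -0.0548  0.3229] yaw 64.74 F [ 0.5 -0.  -3.3] T [ 0.19  0.1  -0.03] j7 1.06 w 0.0178 g 60.0
tool F [-0.4  0.2  3.3] Tgrip tool [-0.1   0.24  0.03] axis [ 0.5659 -0.0958]
```

move_arm(
  steps=[
    {"dx": 0,"dy": 0,"dz": -0.1,"spin": 0},
    {"dx": 0,"dy": 0,"dz": -0.1,"spin": 0},
    {"dx": 0,"dy": 0,"dz": 0,"spin": 0},
  ],
)

```text
time: 21.1
ee_pos: [0.4791, -0.0549, 0.3249]
eef_rot: [0.219, 0.976, -0.0, 0.0]
ft_force: [-0.6, -0.5, -3.7]
width: 0.0173
grip_force: 60.0
```

```bash
python3 g.py
```

```text
now 21.1 [ 0.4791 -0.0549  0.3249] yaw 64.74 F [-0.6 -0.5 -3.7] T [ 0.17  0.08 -0.02] j7 1.06 w 0.0173 g 60.0
tool F [ 0.3 -0.7  3.7] Tgrip tool [-0.23  0.09  0.02] axis [ 0.566  -0.0958]
```

The pins are now 14 mm up with no resistance, so they look to be in the slots. I keep rising to the ring.

move_arm(
  steps=[
    {"dx": 0,"dy": 0,"dz": -0.1,"spin": 0},
    {"dx": 0,"dy": 0,"dz": -0.1,"spin": 0},
    {"dx": 0,"dy": 0,"dz": -0.1,"spin": 0},
    {"dx": 0,"dy": 0,"dz": -0.1,"spin": 0},
    {"dx": 0,"dy": 0,"dz": 0,"spin": 0},
  ],
)

```text
time: 21.6
ee_pos: [0.4791, -0.0548, 0.3289]
eef_rot: [0.219, 0.976, -0.0, 0.0]
ft_force: [-0.1, 0.3, -3.2]
width: 0.0175
grip_force: 60.0
```

```bash
python3 g.py; python3 - <<'E'
from h import *
c=cam('scene'); s=telemetry.read_state(); M=Ro.from_quat(s['eef_rot']).as_matrix(); ax=(s['ee_pos']-.096*M[:,0])[:2]
g=cv2.cvtColor(c[0],cv2.COLOR_RGB2GRAY)
d=ray(c,*proj(c,np.r_[ax,.12]))[1][:2]; d/=np.linalg.norm(d)
zb=s['ee_pos'][2]-.21
for q in(zb,zb-.005,zb-.01,zb-.015): print(q,proj(c,np.r_[ax-.025*d,q]))
print([(y,list(g[y,216:223])) for y in range(218,232)])
E
```

```text
now 21.6 [ 0.4791 -0.0548  0.3289] yaw 64.74 F [-0.1  0.3 -3.2] T [0.19 0.16 0.01] j7 1.06 w 0.0175 g 60.0
tool F [0.2 0.3 3.2] Tgrip tool [-0.06  0.2  -0.01] axis [ 0.566  -0.0958]
0.11883204977977499 [221.35635709 227.82240832]
0.11383204977977499 [221.45716714 228.77926114]
0.108832049779775 [221.55746484 229.73125098]
0.10383204977977499 [221.65725409 230.67841483]
[(218, [np.uint8(72), np.uint8(74), np.uint8(97), np.uint8(102), np.uint8(101), np.uint8(107), np.uint8(108)]), (219, [np.uint8(69), np.uint8(73), np.uint8(78), np.uint8(102), np.uint8(109), np.uint8(110), np.uint8(107)]), (220, [np.uint8(75), np.uint8(76), np.uint8(74), np.uint8(91), np.uint8(111), np.uint8(83), np.uint8(88)]), (221, [np.uint8(76), np.uint8(74), np.uint8(73), np.uint8(77), np.uint8(81), np.uint8(49), np.uint8(52)]), (222, [np.uint8(65), np.uint8(73), np.uint8(78), np.uint8(70), np.uint8(35), np.uint8(25), np.uint8(55)]), (223, [np.uint8(74), np.uint8(76), np.uint8(72), np.uint8(78), np.uint8(5), np.uint8(23), np.uint8(55)]), (224, [np.uint8(74), np.uint8(75), np.uint8(70), np.uint8(71), np.uint8(26), np.uint8(9), np.uint8(23)]), (225, [np.uint8(79), np.uint8(81), np.uint8(74), np.uint8(73), np.uint8(34), np.uint8(8), np.uint8(19)]), (226, [np.uint8(79), np.uint8(78), np.uint8(78), np.uint8(82), np.uint8(61), np.uint8(0), np.uint8(6)]), (227, [np.uint8(38), np.uint8(61), np.uint8(70), np.uint8(75), np.uint8(80), np.uint8(37), np.uint8(7)]), (228, [np.uint8(3), np.uint8(25), np.uint8(42), np.uint8(37), np.uint8(50), np.uint8(43), np.uint8(38)]), (229, [np.uint8(9), np.uint8(0), np.uint8(7), np.uint8(30), np.uint8(81), np.uint8(87), np.uint8(89)]), (230, [np.uint8(3), np.uint8(49), np.uint8(92), np.uint8(87), np.uint8(112), np.uint8(108), np.uint8(106)]), (231, [np.uint8(88), np.uint8(94), np.uint8(116), np.uint8(108), np.uint8(107), np.uint8(107), np.uint8(105)])]
```

The lower edge at row 228 matches the level prediction of 227.8. The cup is level and the pins are in the slots. Now up against the ring.

move_arm(
  steps=[
    {"dx": 0,"dy": 0,"dz": -0.1,"spin": 0},
    {"dx": 0,"dy": 0,"dz": -0.1,"spin": 0},
    {"dx": 0,"dy": 0,"dz": -0.1,"spin": 0},
    {"dx": 0,"dy": 0,"dz": -0.1,"spin": 0},
    {"dx": 0,"dy": 0,"dz": 0,"spin": 0},
  ],
)

```text
time: 22.15
ee_pos: [0.4791, -0.0548, 0.3328]
eef_rot: [0.219, 0.976, -0.0, 0.0]
ft_force: [0.4, -0.3, -5.4]
width: 0.0176
grip_force: 60.0
```

```bash
python3 g.py
```

```text
now 22.15 [ 0.4791 -0.0548  0.3328] yaw 64.74 F [ 0.4 -0.3 -5.4] T [0.22 0.12 0.08] j7 1.07 w 0.0176 g 60.0
tool F [-0.5 -0.   5.4] Tgrip tool [-0.15  0.29 -0.08] axis [ 0.5659 -0.0958]
```

move_arm(
  steps=[
    {"dx": 0,"dy": 0,"dz": -0.1,"spin": 0},
    {"dx": 0,"dy": 0,"dz": 0,"spin": 0},
    {"dx": 0,"dy": 0,"dz": 0,"spin": 0},
  ],
)

```text
time: 22.45
ee_pos: [0.4789, -0.0548, 0.3335]
eef_rot: [0.219, 0.976, 0.0, -0.0]
ft_force: [-0.4, 1.2, -6.0]
width: 0.0172
grip_force: 60.0
```

move_arm(
  steps=[
    {"dx": 0,"dy": 0,"dz": -0.1,"spin": 0},
    {"dx": 0,"dy": 0,"dz": 0,"spin": 0},
    {"dx": 0,"dy": 0,"dz": 0,"spin": 0},
  ],
)

```text
time: 22.75
ee_pos: [0.4789, -0.0548, 0.3346]
eef_rot: [0.219, 0.976, -0.0, -0.0]
ft_force: [1.1, 0.3, -7.6]
width: 0.0178
grip_force: 60.0
```

```bash
python3 g.py
```

```text
now 22.75 [ 0.4789 -0.0548  0.3346] yaw 64.75 F [ 1.1  0.3 -7.6] T [0.39 0.43 0.07] j7 1.07 w 0.0178 g 60.0
tool F [-0.8  0.8  7.6] Tgrip tool [-0.05  0.69 -0.07] axis [ 0.5658 -0.0958]
```

move_arm(
  steps=[
    {"dx": 0,"dy": 0,"dz": -0.1,"spin": 0},
    {"dx": 0,"dy": 0,"dz": -0.1,"spin": 0},
    {"dx": 0,"dy": 0,"dz": 0,"spin": 0},
    {"dx": 0,"dy": 0,"dz": 0,"spin": 0},
  ],
)

```text
time: 23.15
ee_pos: [0.4789, -0.0548, 0.3366]
eef_rot: [0.219, 0.976, -0.0, -0.0]
ft_force: [-1.8, -0.0, -9.1]
width: 0.0177
grip_force: 60.0
```

```bash
python3 g.py
```

```text
now 23.15 [ 0.4789 -0.0548  0.3366] yaw 64.75 F [-1.8 -0.  -9.1] T [0.46 0.63 0.04] j7 1.07 w 0.0177 g 60.0
tool F [ 1.6 -0.8  9.1] Tgrip tool [-0.27  0.51 -0.04] axis [ 0.5658 -0.0958]
```

move_arm(
  steps=[
    {"dx": 0.03,"dy": 0,"dz": -0.06,"spin": 0},
    {"dx": 0,"dy": 0,"dz": 0,"spin": 0},
    {"dx": -0.01,"dy": -0.38,"dz": 0,"spin": -0.04},
    {"dx": -0.01,"dy": -0.38,"dz": 0,"spin": -0.04},
    {"dx": 0,"dy": 0,"dz": 0,"spin": 0},
  ],
)

```text
time: 23.65
ee_pos: [0.4759, -0.0618, 0.3374]
eef_rot: [0.179, 0.984, 0.0, 0.0]
ft_force: [0.5, 1.8, -8.7]
width: 0.0172
grip_force: 60.0
```

```bash
python3 g.py
```

```text
now 23.65 [ 0.4759 -0.0618  0.3374] yaw 69.37 F [ 0.5  1.8 -8.7] T [0.69 0.43 0.2 ] j7 1.17 w 0.0172 g 60.0
tool F [0.1 1.9 8.7] Tgrip tool [-0.19  0.63 -0.2 ] axis [ 0.5657 -0.0956]
```

move_arm(
  steps=[
    {"dx": -0.01,"dy": -0.38,"dz": 0,"spin": -0.04},
    {"dx": -0.01,"dy": -0.38,"dz": 0,"spin": -0.04},
    {"dx": 0,"dy": 0,"dz": 0,"spin": 0},
  ],
)

```text
time: 23.95
ee_pos: [0.4736, -0.0689, 0.3374]
eef_rot: [0.14, 0.99, 0.0, 0.0]
ft_force: [-0.8, 2.2, -7.9]
width: 0.0172
grip_force: 60.0
```

```bash
python3 g.py
```

```text
now 23.95 [ 0.4736 -0.0689  0.3374] yaw 73.89 F [-0.8  2.2 -7.9] T [0.61 0.44 0.18] j7 1.27 w 0.0172 g 60.0
tool F [1.4 1.9 7.9] Tgrip tool [-0.15  0.37 -0.18] axis [ 0.5658 -0.0955]
```

move_arm(
  steps=[
    {"dx": 0.02,"dy": -0.76,"dz": 0,"spin": -0.08},
    {"dx": -0.03,"dy": -0.76,"dz": 0,"spin": -0.08},
    {"dx": -0.03,"dy": -0.76,"dz": 0,"spin": -0.08},
    {"dx": 0,"dy": 0,"dz": 0,"spin": 0},
  ],
)

```text
time: 24.35
ee_pos: [0.4695, -0.0918, 0.3374]
eef_rot: [0.021, 1.0, -0.0, 0.0]
ft_force: [0.1, 1.0, -7.4]
width: 0.0175
grip_force: 60.0
```

```bash
python3 g.py
```

```text
now 24.35 [ 0.4695 -0.0918  0.3374] yaw 87.59 F [ 0.1  1.  -7.4] T [0.25 0.49 0.06] j7 1.55 w 0.0175 g 60.0
tool F [-0.1  1.   7.4] Tgrip tool [-0.06  0.52 -0.06] axis [ 0.5654 -0.0958]
```

move_arm(
  steps=[
    {"dx": -0.03,"dy": -0.76,"dz": -0.05,"spin": -0.08},
    {"dx": -0.03,"dy": -0.76,"dz": 0,"spin": -0.08},
    {"dx": -0.03,"dy": -0.76,"dz": 0,"spin": -0.08},
    {"dx": 0,"dy": 0,"dz": 0,"spin": 0},
  ],
)

```text
time: 24.75
ee_pos: [0.4712, -0.1143, 0.3377]
eef_rot: [-0.098, 0.995, -0.0, -0.0]
ft_force: [-0.6, 0.7, -7.7]
width: 0.0175
grip_force: 60.0
```

```bash
python3 g.py
```

```text
now 24.75 [ 0.4712 -0.1143  0.3377] yaw 101.26 F [-0.6  0.7 -7.7] T [0.04 0.67 0.07] j7 1.83 w 0.0175 g 60.0
tool F [0.5 0.8 7.7] Tgrip tool [-0.04  0.57 -0.07] axis [ 0.5654 -0.0955]
```

move_arm(
  steps=[
    {"dx": -0.01,"dy": -0.38,"dz": 0,"spin": -0.04},
    {"dx": -0.01,"dy": -0.38,"dz": 0,"spin": -0.04},
    {"dx": -0.01,"dy": -0.38,"dz": 0,"spin": -0.04},
    {"dx": -0.01,"dy": -0.38,"dz": 0,"spin": -0.04},
    {"dx": 0,"dy": 0,"dz": 0,"spin": 0},
  ],
)

```text
time: 25.25
ee_pos: [0.4754, -0.1283, 0.3377]
eef_rot: [-0.177, 0.984, 0.0, -0.0]
ft_force: [-2.0, 1.6, -10.4]
width: 0.0177
grip_force: 60.0
```

```bash
python3 g.py
```

```text
now 25.25 [ 0.4754 -0.1283  0.3377] yaw 110.38 F [ -2.    1.6 -10.4] T [0.09 0.71 0.11] j7 2.0 w 0.0177 g 60.0
tool F [ 1.3  2.2 10.4] Tgrip tool [ 0.02  0.41 -0.11] axis [ 0.5654 -0.0949]
```

move_arm(
  steps=[
    {"dx": -0.02,"dy": -0.19,"dz": 0,"spin": -0.02},
    {"dx": 0.02,"dy": -0.19,"dz": 0,"spin": -0.02},
    {"dx": 0,"dy": 0,"dz": 0,"spin": 0},
  ],
)

```text
time: 25.55
ee_pos: [0.4769, -0.1321, 0.3379]
eef_rot: [-0.198, 0.98, -0.0, 0.0]
ft_force: [-1.3, 0.9, -9.0]
width: 0.0177
grip_force: 60.0
```

```bash
python3 g.py
```

```text
now 25.55 [ 0.4769 -0.1321  0.3379] yaw 112.87 F [-1.3  0.9 -9. ] T [0.11 0.69 0.08] j7 2.05 w 0.0177 g 60.0
tool F [0.9 1.3 9. ] Tgrip tool [-0.15  0.45 -0.08] axis [ 0.5654 -0.0948]
```

move_arm(
  steps=[
    {"dx": 0,"dy": -0.19,"dz": 0,"spin": -0.02},
    {"dx": 0,"dy": -0.19,"dz": 0,"spin": -0.02},
    {"dx": 0,"dy": 0,"dz": 0,"spin": 0},
  ],
)

```text
time: 25.85
ee_pos: [0.4785, -0.1358, 0.3379]
eef_rot: [-0.218, 0.976, 0.0, 0.0]
ft_force: [-0.8, 1.7, -9.4]
width: 0.0175
grip_force: 60.0
```

```bash
python3 g.py
```

```text
now 25.85 [ 0.4785 -0.1358  0.3379] yaw 115.21 F [-0.8  1.7 -9.4] T [0.12 0.6  0.07] j7 2.09 w 0.0175 g 60.0
tool F [0.  1.8 9.4] Tgrip tool [-0.06  0.49 -0.07] axis [ 0.5653 -0.0949]
```

move_arm(
  steps=[
    {"dx": 0,"dy": -0.19,"dz": 0,"spin": -0.02},
    {"dx": 0,"dy": 0,"dz": 0,"spin": 0},
  ],
)

```text
time: 26.05
ee_pos: [0.4792, -0.1375, 0.3378]
eef_rot: [-0.228, 0.974, 0.0, 0.0]
ft_force: [-0.5, 1.6, -9.1]
width: 0.0176
grip_force: 60.0
```

move_arm(
  steps=[
    {"dx": 0,"dy": -0.19,"dz": 0,"spin": -0.02},
    {"dx": 0,"dy": 0,"dz": 0,"spin": 0},
    {"dx": 0,"dy": 0,"dz": 0,"spin": 0},
  ],
)

```text
time: 26.35
ee_pos: [0.48, -0.1391, 0.3378]
eef_rot: [-0.237, 0.971, 0.0, -0.0]
ft_force: [-1.6, 1.3, -7.8]
width: 0.0176
grip_force: 60.0
```

```bash
python3 g.py
```

```text
now 26.35 [ 0.48   -0.1391  0.3378] yaw 117.44 F [-1.6  1.3 -7.8] T [ 0.03  0.75 -0.15] j7 2.13 w 0.0176 g 60.0
tool F [0.8 1.9 7.8] Tgrip tool [-0.05  0.52  0.15] axis [ 0.5652 -0.0948]
```

move_arm(
  steps=[
    {"dx": 0,"dy": -0.19,"dz": 0,"spin": -0.02},
    {"dx": 0,"dy": 0,"dz": 0,"spin": 0},
    {"dx": 0,"dy": 0,"dz": 0,"spin": 0},
  ],
)

```text
time: 26.65
ee_pos: [0.4808, -0.1407, 0.3378]
eef_rot: [-0.247, 0.969, 0.0, -0.0]
ft_force: [-2.5, 2.8, -8.4]
width: 0.0176
grip_force: 60.1
```

```bash
python3 g.py
```

```text
now 26.65 [ 0.4808 -0.1407  0.3378] yaw 118.6 F [-2.5  2.8 -8.4] T [ 0.34  0.97 -0.38] j7 2.15 w 0.0176 g 60.1
tool F [0.9 3.7 8.4] Tgrip tool [-0.16  0.54  0.38] axis [ 0.5651 -0.0947]
```

The stop is felt at about yaw 117.3, where the twist and side force rise steeply. I back off about 3° (notch centre ≈115.4) and let the cup down.

move_arm(
  steps=[
    {"dx": 0,"dy": 0.26,"dz": 0,"spin": 0.027},
    {"dx": 0,"dy": 0.26,"dz": 0,"spin": 0.027},
    {"dx": 0,"dy": 0,"dz": 0,"spin": 0},
    {"dx": 0,"dy": 0,"dz": 0.1,"spin": 0},
    {"dx": 0,"dy": 0,"dz": 0.1,"spin": 0},
    {"dx": 0,"dy": 0,"dz": 0.1,"spin": 0},
    {"dx": 0,"dy": 0,"dz": 0,"spin": 0},
  ],
)

```text
time: 27.35
ee_pos: [0.4786, -0.1363, 0.335]
eef_rot: [-0.221, 0.975, -0.0, 0.0]
ft_force: [1.5, -1.8, -5.6]
width: 0.0177
grip_force: 60.0
```

```bash
python3 g.py
```

```text
now 27.35 [ 0.4786 -0.1363  0.335 ] yaw 115.5 F [ 1.5 -1.8 -5.6] T [-0.47  0.14 -0.23] j7 2.09 w 0.0177 g 60.0
tool F [-0.6 -2.3  5.6] Tgrip tool [-0.01  0.43  0.23] axis [ 0.5653 -0.095 ]
```

move_arm(
  steps=[
    {"dx": 0,"dy": 0,"dz": 0.1,"spin": 0},
    {"dx": 0,"dy": 0,"dz": 0.1,"spin": 0},
    {"dx": 0,"dy": 0,"dz": 0,"spin": 0},
  ],
)

```text
time: 27.65
ee_pos: [0.4788, -0.1362, 0.3334]
eef_rot: [-0.221, 0.975, -0.0, 0.001]
ft_force: [1.2, -2.4, -2.8]
width: 0.0177
grip_force: 60.0
```

```bash
python3 g.py
```

```text
now 27.65 [ 0.4788 -0.1362  0.3334] yaw 115.5 F [ 1.2 -2.4 -2.8] T [-0.37 -0.32 -0.21] j7 2.09 w 0.0177 g 60.0
tool F [-0.  -2.7  2.8] Tgrip tool [ 0.03 -0.13  0.21] axis [ 0.5655 -0.0949]
```

move_arm(
  steps=[
    {"dx": 0,"dy": 0.19,"dz": 0,"spin": 0.02},
    {"dx": 0,"dy": 0.19,"dz": 0,"spin": 0.02},
    {"dx": 0,"dy": 0,"dz": 0,"spin": 0},
  ],
)

```text
time: 27.95
ee_pos: [0.4771, -0.1328, 0.3334]
eef_rot: [-0.2, 0.98, -0.001, 0.001]
ft_force: [2.6, -5.1, -2.1]
width: 0.0171
grip_force: 60.0
```

```bash
python3 g.py
```

```text
now 27.95 [ 0.4771 -0.1328  0.3334] yaw 113.11 F [ 2.6 -5.1 -2.1] T [-0.77 -0.59 -0.12] j7 2.05 w 0.0171 g 60.0
tool F [-0.4 -5.7  2.1] Tgrip tool [ 0.   -0.17  0.12] axis [ 0.5654 -0.0951]
```

move_arm(
  steps=[
    {"dx": 0,"dy": -0.28,"dz": 0,"spin": -0.03},
    {"dx": 0,"dy": 0,"dz": 0.05,"spin": 0},
    {"dx": 0,"dy": 0,"dz": 0,"spin": 0},
    {"dx": 0,"dy": 0,"dz": 0,"spin": 0},
  ],
)

```text
time: 28.35
ee_pos: [0.4783, -0.1352, 0.3329]
eef_rot: [-0.215, 0.977, -0.0, 0.001]
ft_force: [3.9, -3.1, 1.1]
width: 0.0176
grip_force: 60.0
```

```bash
python3 g.py; python3 - <<'E'
from h import *
c=cam('scene'); s=telemetry.read_state(); M=Ro.from_quat(s['eef_rot']).as_matrix(); ax=np.array([.5658,-.0955])
g=cv2.cvtColor(c[0],cv2.COLOR_RGB2GRAY)
d=ray(c,*proj(c,np.r_[ax,.12]))[1][:2]; d/=np.linalg.norm(d)
for q in(.1262,.1232,.120): print(q,proj(c,np.r_[ax-.025*d,q]))
print([(y,g[y,216:223].tolist()) for y in range(222,231)])
E
```

```text
now 28.35 [ 0.4783 -0.1352  0.3329] yaw 114.89 F [ 3.9 -3.1  1.1] T [-0.43 -0.85 -0.2 ] j7 2.08 w 0.0176 g 60.0
tool F [-2.2 -4.4 -1.1] Tgrip tool [ 0.02 -0.22  0.2 ] axis [ 0.5654 -0.0948]
0.1262 [221.28211582 226.36095627]
0.1232 [221.34299902 226.93999997]
0.12 [221.40773532 227.55568948]
[(222, [72, 72, 77, 72, 33, 31, 56]), (223, [73, 73, 73, 75, 1, 23, 52]), (224, [78, 79, 70, 78, 24, 16, 24]), (225, [76, 80, 75, 80, 44, 13, 6]), (226, [40, 64, 70, 76, 62, 3, 12]), (227, [4, 25, 47, 40, 55, 1, 11]), (228, [19, 2, 19, 1, 0, 48, 57]), (229, [2, 11, 24, 69, 140, 159, 100]), (230, [6, 29, 78, 155, 199, 155, 104])]
```

move_arm(
  steps=[
    {"dx": 0.1,"dy": 0.28,"dz": 0,"spin": 0.03},
    {"dx": 0,"dy": 0.28,"dz": 0,"spin": 0.03},
    {"dx": 0,"dy": 0.1,"dz": 0,"spin": 0.01},
    {"dx": 0,"dy": 0,"dz": 0,"spin": 0},
  ],
)

```text
time: 28.8
ee_pos: [0.4754, -0.1302, 0.3333]
eef_rot: [-0.181, 0.983, -0.001, 0.002]
ft_force: [9.7, -6.9, -0.9]
width: 0.0177
grip_force: 60.1
```

```bash
python3 g.py
```

```text
now 28.8 [ 0.4754 -0.1302  0.3333] yaw 110.89 F [ 9.7 -6.9 -0.9] T [-1.4  -2.1   0.31] j7 2.01 w 0.0177 g 60.1
tool F [-6.6 -9.9  1. ] Tgrip tool [ 0.43 -0.39 -0.31] axis [ 0.5651 -0.096 ]
```

It resists turning back (over 1 N m about the axis), so the pins are in the notches. I'll relax the load, then let go and retreat.

move_arm(
  steps=[
    {"dx": -0.1,"dy": -0.3,"dz": 0,"spin": -0.03},
    {"dx": -0.05,"dy": -0.4,"dz": 0,"spin": -0.03},
    {"dx": -0.03,"dy": -0.25,"dz": 0,"spin": -0.02},
    {"dx": 0,"dy": 0,"dz": 0,"spin": 0},
    {"dx": 0,"dy": 0,"dz": 0,"spin": 0},
  ],
  squeeze=20,
)

```text
time: 29.3
ee_pos: [0.4796, -0.1373, 0.3323]
eef_rot: [-0.221, 0.975, 0.0, -0.0]
ft_force: [-0.1, 0.5, 3.6]
width: 0.0179
grip_force: 20.0
```

```bash
python3 g.py
```

```text
now 29.3 [ 0.4796 -0.1373  0.3323] yaw 115.51 F [-0.1  0.5  3.6] T [ 0.31 -0.29  0.13] j7 2.09 w 0.0179 g 20.0
tool F [-0.1  0.5 -3.6] Tgrip tool [-0.07 -0.37 -0.13] axis [ 0.5663 -0.096 ]
```

move_arm(
  steps=[
    {"dx": 0,"dy": 0,"dz": 0,"spin": 0},
    {"dx": 0,"dy": 0,"dz": 0,"spin": 0},
    {"dx": 0,"dy": 0,"dz": 0,"spin": 0},
    {"dx": 0,"dy": 0,"dz": 0,"spin": 0},
    {"dx": 0.3,"dy": 0,"dz": 0,"spin": 0},
    {"dx": 0.4,"dy": 0,"dz": -0.5,"spin": 0},
    {"dx": 0.5,"dy": 0,"dz": -1,"spin": 0},
    {"dx": 0.5,"dy": 0,"dz": -1.5,"spin": 0},
    {"dx": 0.5,"dy": 0,"dz": -2,"spin": 0},
    {"dx": 0.5,"dy": 0,"dz": -2,"spin": 0},
    {"dx": 0.5,"dy": 0,"dz": -2,"spin": 0},
    {"dx": 0,"dy": 0,"dz": 0,"spin": 0},
  ],
  claw=4,
)

```text
time: 30.5
ee_pos: [0.4508, -0.1517, 0.4261]
eef_rot: [-0.22, 0.975, -0.002, 0.002]
ft_force: [-0.5, -0.7, 1.2]
width: 0.0399
grip_force: 0.0
```

```bash
python3 g.py; python3 - <<'E'
from h import *
c=cam('scene'); g=cv2.cvtColor(c[0],cv2.COLOR_RGB2GRAY)
print([(y,g[y,214:223].tolist()) for y in range(218,231)])
a=c[0][150:270,160:280,::-1]; a=(255*(a/255.)**.5).astype(np.uint8)
t=cam('top'); p=proj(t,[.47,-.12,.16]).astype(int); b=t[0][p[1]-40:p[1]+40,p[0]-40:p[0]+40,::-1]; b=(255*(b/255.)**.5).astype(np.uint8)
cv2.imwrite('pics/end.png',np.hstack([cv2.resize(a,(400,400),interpolation=2),cv2.resize(b,(400,400),interpolation=2)]))
E
```

```text
now 30.5 [ 0.4508 -0.1517  0.4261] yaw 115.47 F [-0.5 -0.7  1.2] T [ 0.12 -0.17 -0.01] j7 2.23 w 0.0399 g 0.0
tool F [ 0.8 -0.4 -1.2] Tgrip tool [-0.1  -0.34  0.02] axis [ 0.5375 -0.1105]
[(218, [68, 73, 76, 81, 97, 108, 103, 108, 107]), (219, [63, 75, 70, 69, 83, 107, 105, 109, 107]), (220, [63, 75, 69, 73, 73, 87, 109, 91, 87]), (221, [61, 74, 75, 72, 72, 76, 78, 54, 51]), (222, [69, 74, 74, 70, 72, 74, 30, 38, 50]), (223, [59, 75, 73, 76, 77, 79, 0, 24, 47]), (224, [40, 80, 79, 79, 75, 79, 19, 13, 33]), (225, [14, 57, 78, 83, 83, 78, 35, 10, 17]), (226, [14, 12, 45, 63, 74, 80, 61, 2, 18]), (227, [19, 7, 1, 19, 43, 50, 45, 8, 16]), (228, [18, 23, 10, 10, 0, 9, 5, 23, 29]), (229, [13, 19, 22, 0, 12, 81, 159, 151, 151]), (230, [16, 17, 10, 25, 78, 170, 206, 196, 202])]
```

View pics/end.png

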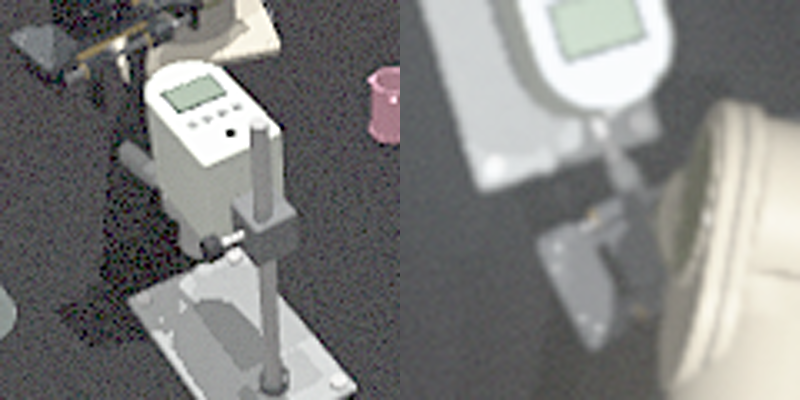

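The cup hangs locked on its own. Its grip is at scene crop (138,158), pointing to the front, the lower edge is at the locked height, and the gripper is clear above. I hand in.

```bash
python3 -c "
from bench import job
print(job.close_job())"
```

```text
the job is handed in; nothing more can be done
None
```

The cup is fitted and locked in the collar with its handle to the front, the gripper is clear, and the job was handed in at about 31 s; on the first rise the pins missed the slots and the cup pitched in the grip, so I set it level on the base plate and gripped it again.

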